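Plug the spare ignition board into the test-stand rack with its ejector levers

ROBOT

A 7-joint arm with a two-finger parallel gripper is mounted at the origin on the work surface. World frame = base frame: x ahead of the robot, y to its left, z up, the work surface at z = 0. Lengths are in m, angles in rad, forces in N, time in s.
With the tool pointing down it reaches from about 0.4 to 0.85 m from the base axis. Payload 10.4 kg.
Tool frame: the origin (TCP) lies on the centre line of the jaws, within the pads' length; the fingertips stand 22 mm ahead of it and the grasp point (between the pads) lies 3 mm ahead of it; y points along the fingers, x is the direction in which the jaws open and shut, and the axes are right-handed (so a half turn about y gives the same grasp; the last joint's range is limited). The gripper opens to 87 mm and grips with 3 to 60 N. Pads are 19 mm wide; open, the fingers measure 117 mm over their backs; the gripper's body (75 mm by 190 mm) begins 51 mm behind the grasp point.
Start: joints at [-1.349, 0.332, -0.065, 1.46, 0.022, 1.35, -0.088], TCP at [0.151, 0.606, 0.245] pointing down, gripper open.
Joint ranges: [-2.6, 2.6], [-0.5, 2.12], [-1.47, 1.34], [0.16, 2.42], [-1.27, 4.41], [0.06, 2.06], [-2.6, 2.6]. Speed limits (rad/s): [2.22, 2.22, 2.79, 2.79, 3.14, 3.14, 3.14].

INTERFACE

Orientations are given as [roll, pitch, yaw] about the fixed x, y, z axes, in that order (R = Rz(yaw) Ry(pitch) Rx(roll)).
In Python, from bench import bot gives the robot as it stands.
- The arm moves only by the tool carry_out, never from a script. Its argument "deltas" is a list of rows, each a list of 7 numbers: the turn, a rotation vector about the world's x, y, z in units of 90 degrees (1.0 is 90 degrees), then the shift along the world's x, y, z in units of 40 cm (1.0 is 40 cm), then the opening, from 0 (shut) to 1 (fully open). A call has 1 to 8 rows; each row is the pose to reach, as a shift and turn from the pose measured when the call began; what a row does not reach only later rows make up. A row lasts 1/12 s, in which the tool goes at most 41.7 mm and 7.16 degrees, less where a joint would pass 70% of its speed; a pose out of reach is approached as far as the arm can. A call with a number of a shift or a turn outside -1 to 1 is refused whole. A call with a gripper value outside its range is refused whole. The fingers move at their own pace and stop on an object; "force" is the grip in N (left out, the last holds). Time passes only in rows, so rows that repeat a pose let the fingers close. It gives the time, the measured TCP pose, the force and the opening at its end, in the units of the state.
- bot.get_state(): the state, without advancing time (a new reading comes with each control period).
- bot.get_image(name): name is "side" or "top"; returns the picture (420x560x3 uint8, blue, green, red); there is no depth.
- bot.get_calibration(name): a dict with "mtx" (3x3 intrinsics, pixels), "xyz" and "orientation" of the camera in the world. Camera axes: x right, y down, z forward; pixel columns grow to the right and rows downward; lengths in m; the calibration is good to about 2 mm. A picture is of the moment at which its call begins. get_calibration takes no time and is no camera call.
- bot.sign_off(): hands the job in, once; it reports no verdict.
The state is a dict: "clock": time; "joint_positions": joint angles; "joint_velocities": joint speeds; "effort": joint torques, N m; "tcp_pos": TCP position; "orientation": TCP orientation; "force": force on the tool from outside, world axes, zero at the start; "moment": the same for the moment, N m; "gripper_width": opening from 0.0 (shut) to 1.0 (fully open).
Only numpy, scipy, OpenCV 4.12 (cv2) and the standard library are available. Lean on these libraries where they do the work, as an engineer would, in place of code of your own. Each camera call takes 0.05 s, during which the arm holds its last target.

TASK

Take the spare board with the blue levers from the black stand, feel its way into the white guides of the rack's vacant slot and lower it, without dropping or forcing it, until it stands on the socket contacts, and let go. Then swing its two blue levers gently inward until both stand upright, so that they draw the board fully home; let the levers do this, do not ram the board in by hand. Leave the faulty board with the red levers in the stand and the other things on the bench alone.

Things in the scene. Friction and masses are not known exactly. Their poses are not given: they have to be found in the camera images.
- board_grip (a point): Middle of the black grip tab on top of the spare board (blue levers), in the board's axes (x its normal, y along it, z up). Tab 14 mm thick in x (grasp it across this), 50 mm long in y, 36 mm high, this point 22 mm above its foot (aluminium panel 20 x 98 mm) and 117 mm above the board's lower edge. The board stands upright in the black stand, 60 mm free beside the tab.
- board_foot (a point): Middle of the lower edge (gold contacts) of the spare board's green card, in the board's axes. Card 100 mm long (y), 92 mm high, 3 mm thick at its ends; heatsink and transformer on its middle, 35 mm over both. Board 0.65 to 0.8 kg.
- lever_l (a joint): Blue lever at the +y end of the spare board: 0 = closed (upright, firm stop), 0.55 = swung fully outward; starts near 0.5. Pivot 53 mm along y from the board's middle, 92 mm above its foot, axis along x. Arm 46 mm long, 13 wide, 7 thick. Free it needs 1 to 3 N at the tip; from about 0.3 rad its claw pulls under the rack's rail, 5 to 15 N. Springs back up to 0.04 when let go. Over 20 N bends it.
- lever_r (a joint): Blue lever at the -y end of the spare board, mirror image of lever_l, same values. Push either from outside near its end, straight inward. The first one pushed meets most of the load. Closing one can ease the other open again by up to 0.1 rad: then press that once more.
- lever_l_tip (a point): Outer edge of the free end of lever_l: 46 mm from its pivot, on its outer (+y) face, 3.5 mm off the arm's middle line.
- lever_r_tip (a point): Outer edge of the free end of lever_r: 46 mm from its pivot, on its outer (-y) face, 3.5 mm off the arm's middle line.
- slot_mouth (a point): Vacant slot of the open grey rack at the height of its mouth, 91 mm above the bench; x across the slot, y along it, z up. Its white card guides at both ends (y = 44 to 51 mm either way) clip on anywhere within 6 mm of this place along x: only sight or touch tells where. A groove 4.6 mm wide for the 3 mm card its edges rounded by 1 mm, flat shoulders either side of it (to x = 17 mm), 1 mm of play at each end along y.
- slot_home (a point): Where board_foot is (but for the guides' shift in x) when the board is fully home: 22 mm above the bench, 69 mm below slot_mouth, same axes. Lowered in, the board first stops on the socket contacts 2.8 to 4.2 mm above this (varies unseen). Ramming it on by hand would take some 13 N besides its weight; that is left to the levers. It fits either way round.
- cage: The grey rack, 156 x 164 mm, 115 mm high, with a blue power unit 108 mm high behind (x to 139 mm); origin under its middle. Three slots 48 mm apart in x, two hold boards (flat panels 117 mm above the bench, grey upright levers to 160 mm at their ends); which is vacant varies. Aluminium rails, tops at 115 mm, run along both sides at y = 67 to 82 mm; the levers' claws hook under them.
- old_board_grip (a point): Middle of the like grip tab of the faulty board with red levers, in the other slot of the stand, 84 mm from the spare board; leave it.
- stand: Black antistatic stand, 170 x 130 mm; origin at the middle of its underside. Floor 8 mm above the bench; board slots at x = 42 mm either way (which board is where varies), their end posts reach 50 mm above the bench, groove 6 mm wide.
- cleaner: Spray can of contact cleaner with a red cap, 52 mm across, 150 mm tall, origin under it; leave it.
- mug: Blue mug, 76 mm across, 85 mm tall, origin under it; leave it.
- driver: Orange screwdriver lying on the bench in front of the rack; leave it.
- wrench: Steel wrench lying on the bench behind the stand; leave it.

How it is judged:
On the way, in this order (a step that is already met when the one before it is completed fails the run):
1. the blue-lever board stands loose on the contacts of the vacant slot, levers still open, the gripper off it (z of board_foot in the frame of slot_home below 0.0065 m and horizontal distance between board_foot and slot_home below 0.009 m and value of joint each of lever_l, lever_r above 0.3 rad and contact force between the fingers and board below 0.5 N), for 0.2 s.
2. both levers are swung in and the board is home (z of board_foot in the frame of slot_home below 0.002 m and value of joint each of lever_l, lever_r below 0.07 rad), for 0.1 s.
At the end, for the whole second after the job is handed in: The blue-lever board stands in the vacant slot, foot within 2 mm of home height and 9 mm of the slot's marked middle, upright within 0.04 rad, both levers within 0.07 rad of upright, at rest and let go; the red-lever board stands in the stand within 20 mm of its start (all of step 2 and z of board_foot in the frame of slot_home above -0.002 m and horizontal distance between board_foot and slot_home below 0.009 m and angle between board's own z axis and vertical below 0.04 rad and linear speed of board below 0.02 m/s and distance of old_board_grip from where it was at the start of the episode below 0.02 m); the robot touches nothing.
It fails at once if a lever is pressed with more than 20 N (contact force between the fingers and lever_l above 20 N or contact force between the fingers and lever_r above 20 N).
It fails at once if the board is rammed home by hand, down to less than 1.5 mm from home with both levers still open (z of board_foot in the frame of slot_home below 0.0015 m and horizontal distance between board_foot and slot_home below 0.012 m and value of joint each of lever_l, lever_r above 0.3 rad).
It fails at once if the board is dropped down the guides (over 0.5 m/s inside the slot) (z of board_foot in the frame of slot_home below 0.07 m and horizontal distance between board_foot and slot_home below 0.012 m and linear speed of board above 0.5 m/s).
It fails at once if the red-lever board, the spray can, the mug, the screwdriver or the wrench is moved by more than 30 mm (distance of any of old_board_grip, cleaner, mug, driver, wrench from where it was at the start of the episode above 0.03 m).
It also fails if it takes over 64 s, if anything falls off the work surface, if the arm or the gripper's body presses on something with over 40 N, if the wrist force passes 120 N, or if a joint passes its speed limit or range.

## Working session

There is one attempt and no reset: what is moved stays moved. The work goes in short steps, Python scripts to look and compute and a tool call to move; the robot and the scene stay as the last step left them, time stands still between calls to the robot, and variables do not carry over. Pictures are saved under pics/ and viewed, and the job is handed in when it is done.

Besides the shell and the picture viewer there is one more tool, called after ">>>" by a JSON object that holds its "api" and its "payload". carry_out: Moves the arm, as the interface text tells. Its arguments: {"type":"object","properties":{"deltas":{"type":"array","items":{"type":"array","items":{"type":"number","minimum":-1,"maximum":1}}},"force":{"type":"number"}},"required":["deltas"]}

```bash
mkdir -p pics; ls
python3 - <<'E'
from bench import bot
import cv2
print(bot.get_state())
for n in("side","top"):
    print(n,bot.get_calibration(n)); cv2.imwrite(f"pics/{n}0.png",bot.get_image(n))
E
```

```text
pics
{'clock': 0.0, 'joint_positions': array([-1.34859744,  0.33288263, -0.06471037,  1.46094334,  0.02161832,
        1.34989284, -0.08850335]), 'joint_velocities': array([ 0.0025443 , -0.0014308 , -0.00125436, -0.00049841, -0.00042025,
       -0.00107648, -0.00047183]), 'effort': array([-5.35974250e-04, -6.23258400e+01,  2.42705550e-02, -3.89896381e+01,
       -6.15385012e-02,  3.96491715e-02,  1.26419468e-04]), 'tcp_pos': array([0.15139364, 0.60602038, 0.24374626]), 'orientation': array([-1.57087680e+00,  1.42762046e-03,  1.32602890e+00]), 'force': array([ 1.21437246,  0.45236061, -0.60494468]), 'moment': array([ 0.02439236,  0.00553033, -0.017287  ]), 'gripper_width': 0.9984353128573611}
side {'mtx': array([[439.26636355,   0.        , 288.9678214 ],
       [  0.        , 439.26636355, 206.30634352],
       [  0.        ,   0.        ,   1.        ]]), 'xyz': array([ 0.28137603, -0.67166519,  0.58743121]), 'orientation': array([-2.10043907,  0.00469051, -0.40408269])}
top {'mtx': array([[503.99191094,   0.        , 282.48049893],
       [  0.        , 503.99191094, 213.65740964],
       [  0.        ,   0.        ,   1.        ]]), 'xyz': array([0.41263449, 0.07289824, 1.42795254]), 'orientation': array([-2.99039921e+00, -1.67485884e-03, -1.55464252e+00])}
```

View pics/side0.png

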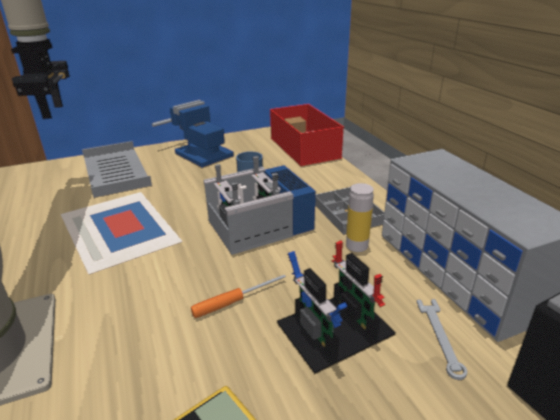

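View pics/top0.png

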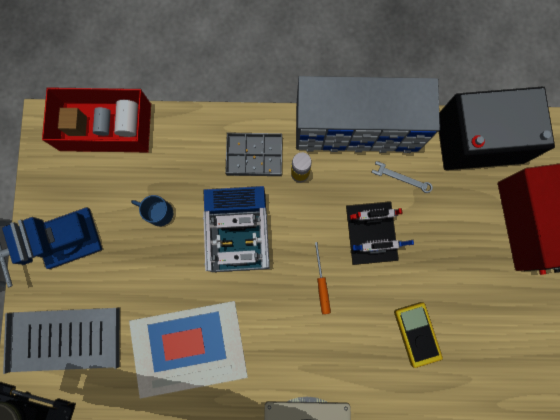

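The middle slot of the rack, near (238,241) in the top view, looks vacant. The blue-lever board is near (378,246) and the red one near (378,214). I'll zoom in on both.

Run:
```python
import cv2,numpy as np
t=cv2.imread("pics/top0.png");s=cv2.imread("pics/side0.png")
a=cv2.resize(t[180:280,195:280],None,fx=6,fy=6,interpolation=cv2.INTER_CUBIC)
b=cv2.resize(t[195:270,340:425],None,fx=8,fy=8,interpolation=cv2.INTER_CUBIC)
c=cv2.resize(s[150:260,200:325],None,fx=5,fy=5,interpolation=cv2.INTER_CUBIC)
d=cv2.resize(s[230:370,270:400],None,fx=4,fy=4,interpolation=cv2.INTER_CUBIC)
for n,i in zip("abcd",(a,b,c,d)): cv2.imwrite(f"pics/z0{n}.png",i)
```

```text
(no output)
```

View pics/z0a.png

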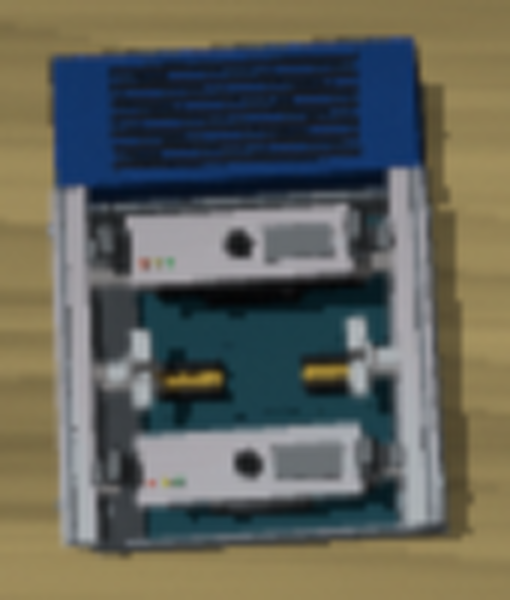

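View pics/z0b.png

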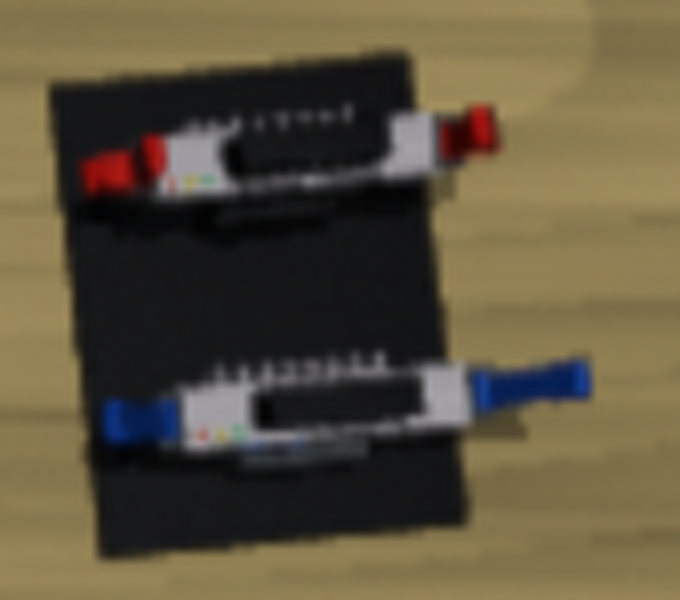

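View pics/z0c.png

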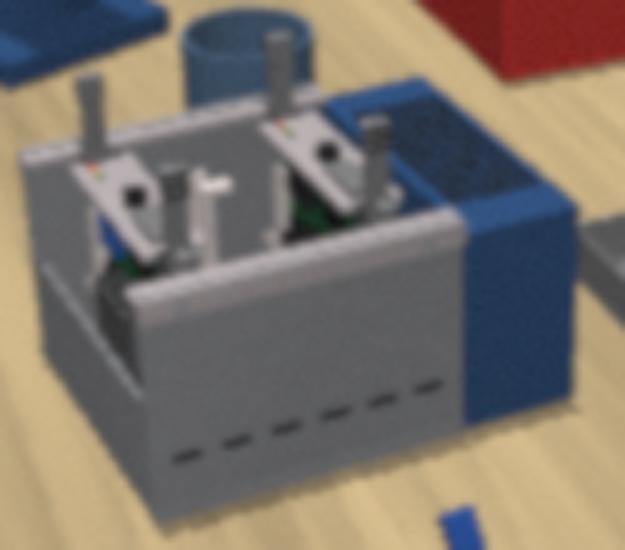

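View pics/z0d.png

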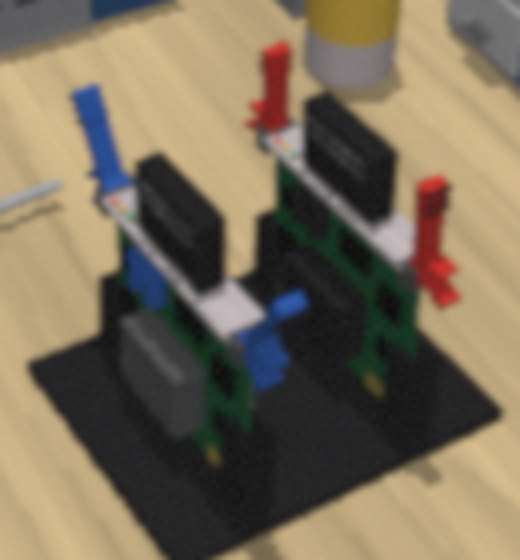

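```bash
cat > h.py <<'E'
import numpy as np,cv2
from scipy.spatial.transform import Rotation as R
from bench import bot
def ray(cam,px,z):
    c=bot.get_calibration(cam);px=np.atleast_2d(np.array(px,float))
    d=np.c_[px,np.ones(len(px))]@np.linalg.inv(c["mtx"]).T
    d=d@R.from_euler("xyz",c["orientation"]).as_matrix().T
    return c["xyz"]+d*((z-c["xyz"][2])/d[:,2])[:,None]
def proj(cam,P):
    c=bot.get_calibration(cam);P=np.atleast_2d(np.array(P,float))
    q=(P-c["xyz"])@R.from_euler("xyz",c["orientation"]).as_matrix()@c["mtx"].T
    return q[:,:2]/q[:,2:]
def un(px,s,ox,oy): return (np.array(px,float)+.5)/s-.5+np.array([ox,oy])
E
python3 - <<'E'
from h import *
t=cv2.imread("pics/top0.png")
def P(n,px,s,o,z):
    r=ray("top",un(px,s,*o),z); print(n); print(r.round(4)); return r
p=P("panel spare z.103",[(185,392),(470,362),(470,425),(185,450)],8,(340,195),.103)
print("mid",p.mean(0),"size",np.linalg.norm(p[0]-p[1]),np.linalg.norm(p[1]-p[2]),"yaw",np.arctan2(*((p[0]+p[3]-p[1]-p[2])[:2])) )
p=P("tab spare top z.139",[(255,388),(422,372),(427,418),(260,430)],8,(340,195),.139); print("mid",p.mean(0))
p=P("panel front z.117",[(137,437),(360,423),(362,490),(143,508)],6,(195,180),.117);print("mid",p.mean(0),np.linalg.norm(p[0]-p[1]))
p=P("panel back z.117",[(127,217),(347,205),(350,272),(133,286)],6,(195,180),.117);print("mid",p.mean(0),np.linalg.norm(p[0]-p[1]))
p=P("rails outer z.115",[(57,190),(68,545),(415,165),(443,525)],6,(195,180),.115)
p=P("rails inner z.115",[(85,190),(98,545),(388,172),(405,525)],6,(195,180),.115)
p=P("guides z.091",[(141,330),(141,408),(357,317),(357,395),(130,370),(152,370),(346,356),(368,356)],6,(195,180),.091)
p=P("stand z.008",[(50,88),(408,55),(467,522),(103,558)],8,(340,195),.008)
E
```

```text
panel spare z.103
[[ 0.5382 -0.1388  0.103 ]
 [ 0.5497 -0.2329  0.103 ]
 [ 0.5289 -0.2325  0.103 ]
 [ 0.5191 -0.1386  0.103 ]]
mid [ 0.53398866 -0.18568263  0.103     ] size 0.09481448766469254 0.020823738711010602 yaw -0.11239409137979661
tab spare top z.139
[[ 0.5365 -0.1555  0.139 ]
 [ 0.5425 -0.2091  0.139 ]
 [ 0.5277 -0.2105  0.139 ]
 [ 0.523  -0.1569  0.139 ]]
mid [ 0.53244078 -0.18298703  0.139     ]
panel front z.117
[[0.5077 0.2414 0.117 ]
 [0.5153 0.145  0.117 ]
 [0.4864 0.1434 0.117 ]
 [0.4771 0.2378 0.117 ]]
mid [0.49660411 0.19188639 0.117     ] 0.09676988228912514
panel back z.117
[[0.6039 0.2492 0.117 ]
 [0.6108 0.153  0.117 ]
 [0.5812 0.151  0.117 ]
 [0.5735 0.2455 0.117 ]]
mid [0.59238622 0.19968232 0.117     ] 0.0964838528536661
rails outer z.115
[[0.6157 0.2807 0.115 ]
 [0.4607 0.2698 0.115 ]
 [0.6294 0.1237 0.115 ]
 [0.472  0.1081 0.115 ]]
rails inner z.115
[[0.6159 0.2684 0.115 ]
 [0.4609 0.2569 0.115 ]
 [0.6261 0.1355 0.115 ]
 [0.4717 0.1246 0.115 ]]
guides z.091
[[0.5571 0.2447 0.091 ]
 [0.5224 0.2435 0.091 ]
 [0.5645 0.1489 0.091 ]
 [0.5297 0.148  0.091 ]
 [0.5392 0.2489 0.091 ]
 [0.5394 0.2392 0.091 ]
 [0.547  0.1533 0.091 ]
 [0.5471 0.1436 0.091 ]]
stand z.008
[[ 0.6553 -0.1066  0.008 ]
 [ 0.6694 -0.2347  0.008 ]
 [ 0.5031 -0.2527  0.008 ]
 [ 0.4884 -0.1247  0.008 ]]
```

Run:
```python
from h import *
s=cv2.imread("pics/side0.png").copy();t=cv2.imread("pics/top0.png").copy()
# project predicted tab/panel/guide models into both views for check
def box(c,yaw,hx,hy,z):
    u=np.array([np.cos(yaw),np.sin(yaw)]);v=np.array([-u[1],u[0]])
    return [list(c+a*hx*u+b*hy*v)+[z] for a,b in((1,1),(1,-1),(-1,-1),(-1,1))]
s6=cv2.resize(s[230:370,270:400],None,fx=5,fy=5,interpolation=cv2.INTER_CUBIC)
s7=cv2.resize(s[150:260,200:325],None,fx=6,fy=6,interpolation=cv2.INTER_CUBIC)
t8=cv2.resize(t[195:270,340:425],None,fx=8,fy=8,interpolation=cv2.INTER_CUBIC)
t6=cv2.resize(t[180:280,195:280],None,fx=6,fy=6,interpolation=cv2.INTER_CUBIC)
def dr(im,cam,pts,f,o,col):
    q=((proj(cam,pts)-o+.5)*f-.5).round().astype(int);cv2.polylines(im,[q],True,col,1)
c=np.array([.5335,-.1845]);g=np.array([.5435,.1963])
for im,cam,f,o in((s6,"side",5,(270,230)),(t8,"top",8,(340,195))):
    dr(im,cam,box(c,.112,.007,.025,.139),f,np.array(o),(0,255,255));dr(im,cam,box(c,.112,.010,.049,.103),f,np.array(o),(255,0,255))
for im,cam,f,o in((s7,"side",6,(200,150)),(t6,"top",6,(195,180))):
    for k in(-1,1):
        v=np.array([-np.sin(.078),np.cos(.078)])
        dr(im,cam,box(g+k*.0475*v,.078,.017,.0035,.091),f,np.array(o),(0,0,255))
        dr(im,cam,box(g+k*.0475*v,.078,.0023,.0035,.091),f,np.array(o),(0,255,255))
for n,i in zip(("s6","s7","t8","t6"),(s6,s7,t8,t6)):cv2.imwrite(f"pics/m_{n}.png",i)
```

```text
(no output)
```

View pics/m_s6.png

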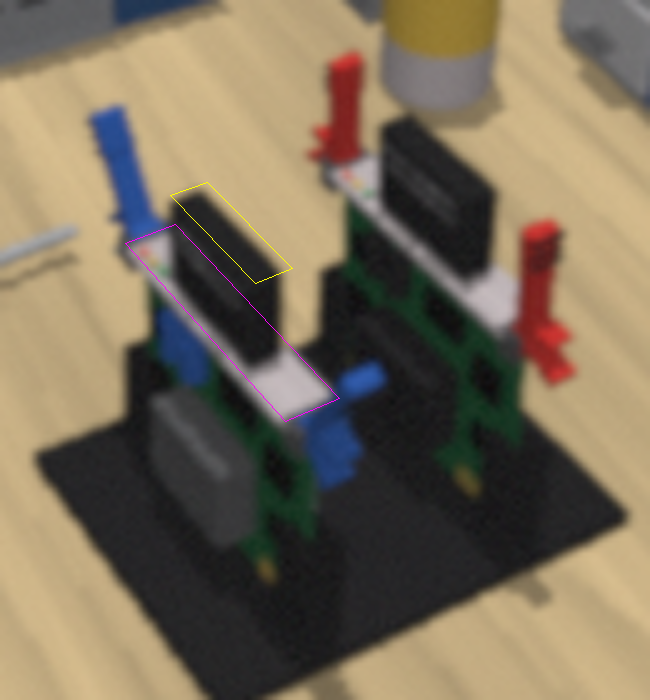

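View pics/m_s7.png

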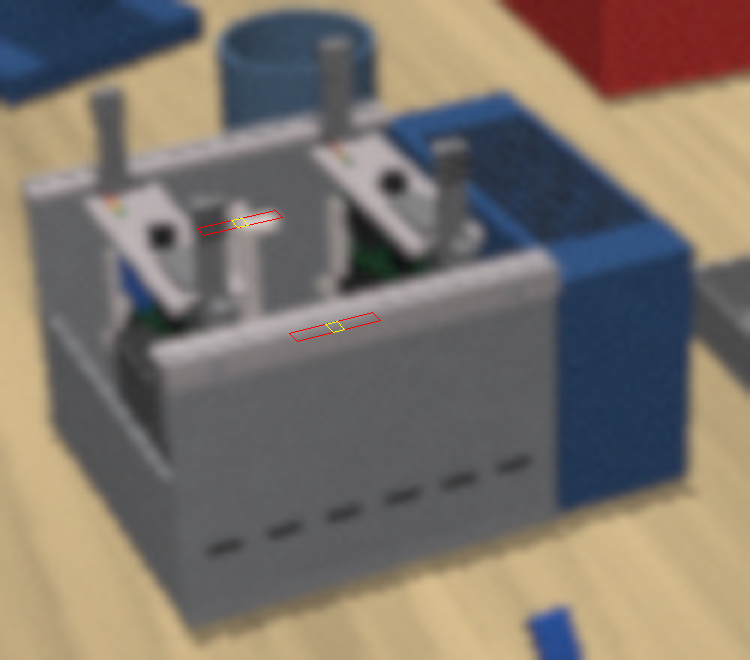

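View pics/m_t8.png

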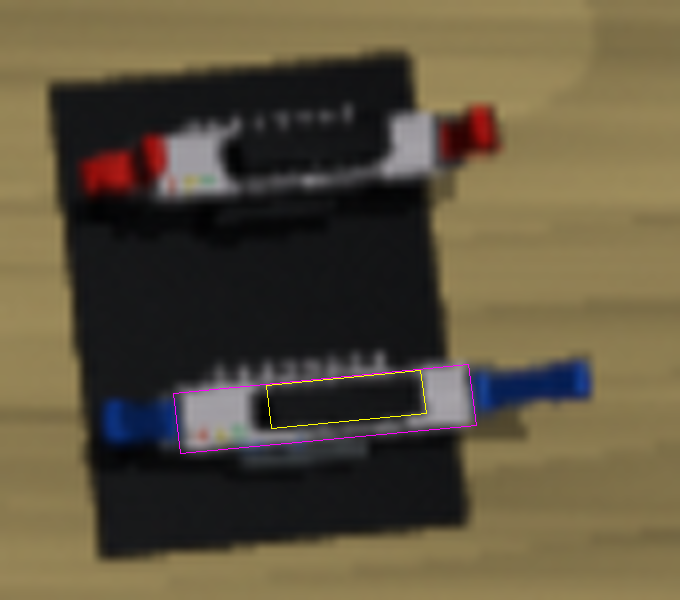

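View pics/m_t6.png

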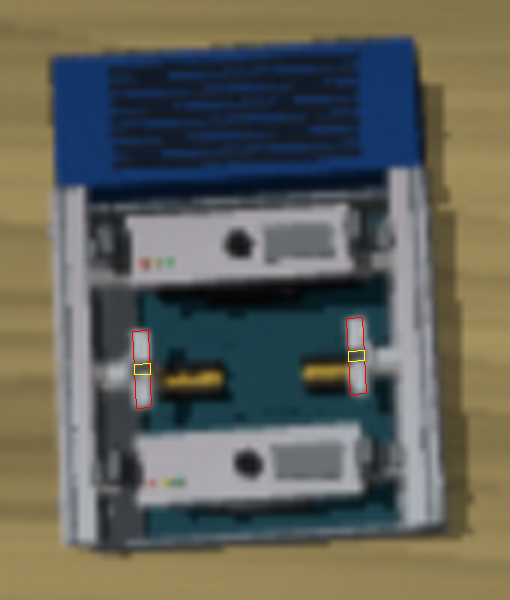

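>>> {"api": "carry_out", "payload": {"deltas": [[-0.0, 0, -0.3, 0.5, -0.5, 0.1, 1], [0, 0, -0.3, 0.5, -0.5, 0.1, 1], [0, 0, -0.4, 0.7, -1, 0.1, 1], [0, 0, -0.4, 0.7, -1, 0.1, 1], [0, 0, -0.5, 0.8, -1, 0.1, 1], [0, 0, -0.6, 0.8, -1, 0.1, 1], [0, 0, -0.7, 0.9, -1, 0.1, 1], [0, 0, -0.77, 0.9, -1, 0.1, 1]]}}

```text
clock: 0.77
tcp_pos: [0.366, 0.352, 0.2719]
orientation: [-1.571, 0.001, 0.32]
force: [0.9, -0.1, 0.7]
gripper_width: 0.997
```

>>> {"api": "carry_out", "payload": {"deltas": [[0, 0, -0.05, 0.1, -0.2, 0, 1], [0, 0, -0.13, 0.2, -0.4, 0, 1], [0, 0, -0.13, 0.3, -0.6, 0, 1], [0, 0, -0.13, 0.4, -0.8, 0, 1], [0, 0, -0.13, 0.42, -0.9, 0, 1], [0, 0, -0.13, 0.42, -1, 0, 1], [0, 0, -0.13, 0.42, -1, 0, 1], [0, 0, -0.13, 0.42, -1, 0, 1]]}}

```text
clock: 1.43
tcp_pos: [0.4991, 0.047, 0.2719]
orientation: [-1.57, 0.001, 0.116]
force: [1.7, 0.1, 0.3]
gripper_width: 1.0
```

>>> {"api": "carry_out", "payload": {"deltas": [[0, 0, 0, 0.03, -0.1, 0, 1], [0, 0, 0, 0.05, -0.2, 0, 1], [0, 0, 0, 0.07, -0.3, 0, 1], [0, 0, 0, 0.087, -0.4, 0, 1], [0, 0, 0, 0.087, -0.5, -0.05, 1], [0, 0, 0, 0.087, -0.579, -0.1, 1], [0, 0, 0, 0.087, -0.579, -0.17, 1], [0, 0, 0, 0.087, -0.579, -0.17, 1]]}}

```text
clock: 2.1
tcp_pos: [0.5309, -0.1863, 0.1992]
orientation: [-1.57, 0.008, 0.112]
force: [-0.4, 0.2, -0.0]
gripper_width: 0.997
```

Run:
```python
from h import *
t=bot.get_image("top");s=bot.get_image("side");print(bot.get_state()["tcp_pos"],bot.get_state()["orientation"],bot.get_state()["force"])
cv2.imwrite("pics/t1.png",cv2.resize(t[170:300,310:450],None,fx=4,fy=4,interpolation=cv2.INTER_CUBIC))
cv2.imwrite("pics/s1.png",cv2.resize(s[200:370,250:420],None,fx=3.5,fy=3.5,interpolation=cv2.INTER_CUBIC))
```

```text
[ 0.53350662 -0.18401885  0.20359842] [-1.56970738  0.00331508  0.11611183] [ 0.21757602 -0.33680941  0.11523783]
```

View pics/s1.png

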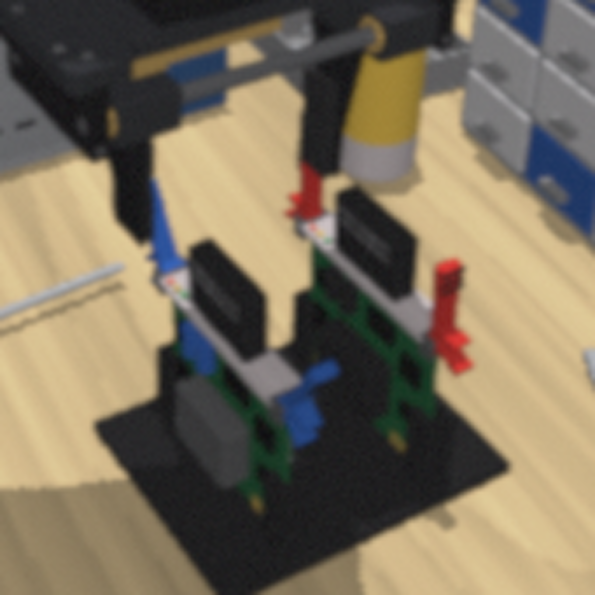

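View pics/t1.png

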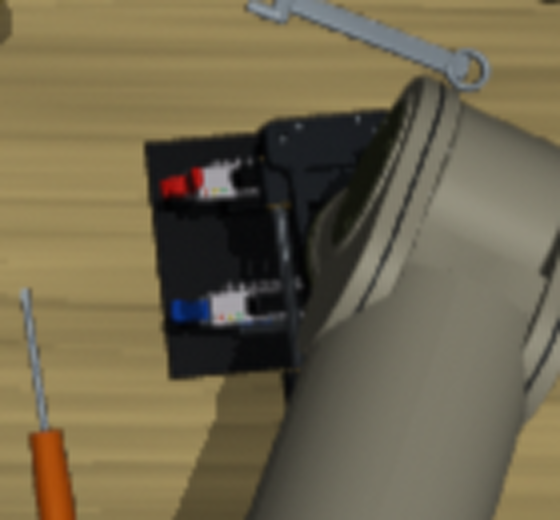

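The side view shows the gripper straddling the blue-lever board's tab, near (230,300), with the red board clear. I'm lowering now, part closed.

>>> {"api": "carry_out", "payload": {"deltas": [[0, 0, -0.002, 0, 0, -0.03, 0.65], [0, 0, -0.002, 0, 0, -0.07, 0.65], [0, 0, -0.002, 0, 0, -0.11, 0.65], [0, 0, -0.002, 0, 0, -0.14, 0.65], [0, 0, -0.002, 0, 0, -0.17, 0.65], [0, 0, -0.002, 0, 0, -0.186, 0.65], [0, 0, -0.002, 0, 0, -0.186, 0.65]], "force": 10}}

```text
clock: 2.78
tcp_pos: [0.5332, -0.1835, 0.1281]
orientation: [-1.569, 0.005, 0.114]
force: [0.1, -0.5, -0.1]
gripper_width: 0.661
```

Run:
```python
from h import *
s=bot.get_image("side");q=bot.get_state();print(q["tcp_pos"],q["orientation"],q["force"],q["gripper_width"])
cv2.imwrite("pics/s2.png",cv2.resize(s[200:370,250:420],None,fx=3.5,fy=3.5,interpolation=cv2.INTER_CUBIC))
```

```text
[ 0.53349141 -0.18382836  0.12902375] [-1.56968667  0.0038848   0.11320393] [0.78288116 0.16016379 0.50435634] 0.6576743932489514
```

View pics/s2.png

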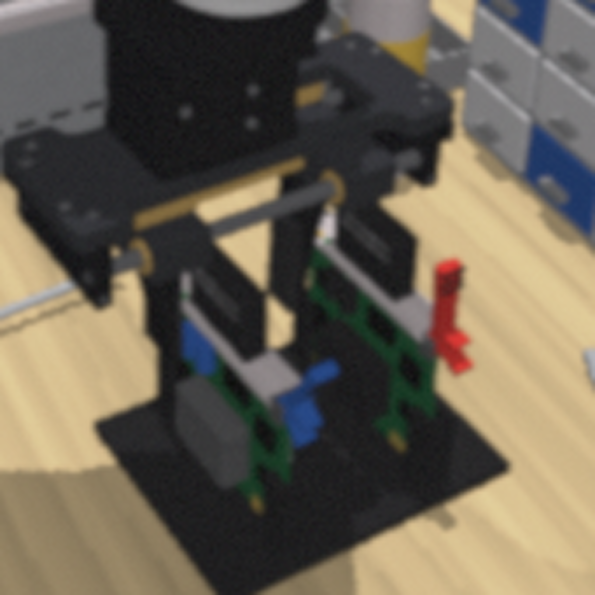

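The fingers straddle the tab and nothing is touching, so I'll close gently.

>>> {"api": "carry_out", "payload": {"deltas": [[0, 0, 0, 0, 0, 0, 0.4], [0, 0, 0, 0, 0, 0, 0.25], [0, 0, 0, 0, 0, 0, 0.2], [0, 0, 0, 0, 0, 0, 0.15], [0, 0, 0, 0, 0, 0, 0.1], [0, 0, 0, 0, 0, 0, 0.1]], "force": 8}}

```text
clock: 3.33
tcp_pos: [0.5336, -0.1838, 0.1292]
orientation: [-1.57, 0.004, 0.113]
force: [0.2, -1.0, -0.0]
gripper_width: 0.278
```

>>> {"api": "carry_out", "payload": {"deltas": [[0, 0, 0, 0, 0, 0, 0.1], [0, 0, 0, 0, 0, 0, 0.1], [0, 0, 0, 0, 0, 0, 0.05], [0, 0, 0, 0, 0, 0, 0], [0, 0, 0, 0, 0, 0, 0]], "force": 8}}

```text
clock: 3.75
tcp_pos: [0.5337, -0.1838, 0.1293]
orientation: [-1.57, 0.003, 0.113]
force: [0.7, -0.6, -0.2]
gripper_width: 0.169
```

>>> {"api": "carry_out", "payload": {"deltas": [[0, 0, 0, 0, 0, 0, 0], [0, 0, 0, 0, 0, 0, 0], [0, 0, 0, 0, 0, 0.005, 0], [0, 0, 0, 0, 0, 0.02, 0], [0, 0, 0, 0, 0, 0.04, 0], [0, 0, 0, 0, 0, 0.06, 0], [0, 0, 0, 0, 0, 0.08, 0], [0, 0, 0, 0, 0, 0.1, 0]], "force": 40}}

```text
clock: 4.42
tcp_pos: [0.5334, -0.1836, 0.1694]
orientation: [-1.569, 0.004, 0.113]
force: [3.3, -0.4, -8.5]
gripper_width: 0.161
```

>>> {"api": "carry_out", "payload": {"deltas": [[0, 0, 0, 0, 0, 0.04, 0], [0, 0, 0, 0, 0, 0.08, 0], [0, 0, 0, 0, 0, 0.13, 0], [0, 0, 0, 0, 0, 0.18, 0], [0, 0, 0, 0, 0, 0.2, 0], [0, 0, 0, 0, 0, 0.2, 0]]}}

```text
clock: 4.92
tcp_pos: [0.5335, -0.1842, 0.2509]
orientation: [-1.57, 0.003, 0.113]
force: [0.4, -0.5, -8.5]
gripper_width: 0.153
```

Run:
```python
from h import *
s=bot.get_image("side");q=bot.get_state();print(q["tcp_pos"],q["orientation"],q["force"],q["moment"],q["gripper_width"])
cv2.imwrite("pics/s3.png",cv2.resize(s[150:350,220:420],None,fx=3,fy=3,interpolation=cv2.INTER_CUBIC))
```

```text
[ 0.5330665  -0.18375426  0.24937099] [-1.56923382  0.00426742  0.11312947] [-0.02452764  0.02722403 -8.01857515] [-0.12115705 -0.00405269  0.00449586] 0.15834896742609086
```

View pics/s3.png

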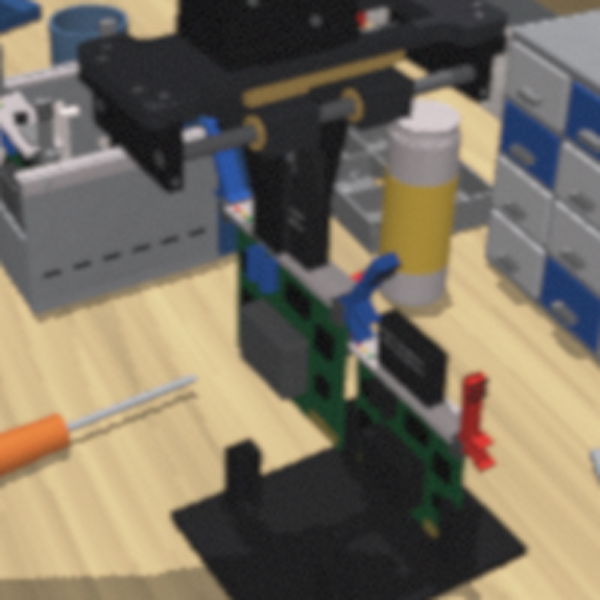

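>>> {"api": "carry_out", "payload": {"deltas": [[0, 0, 0, 0, 0, 0.06, 0], [0, 0, 0, 0, 0.06, 0.13, 0], [0, 0, -0.01, 0.01, 0.14, 0.17, 0], [0, 0, -0.02, 0.02, 0.23, 0.17, 0], [0, 0, -0.022, 0.026, 0.32, 0.17, 0], [0, 0, -0.022, 0.026, 0.41, 0.17, 0], [0, 0, -0.022, 0.026, 0.5, 0.17, 0], [0, 0, -0.022, 0.026, 0.58, 0.17, 0]]}}

```text
clock: 5.63
tcp_pos: [0.5423, 0.0507, 0.3154]
orientation: [-1.569, 0.007, 0.08]
force: [0.3, -0.1, -8.7]
gripper_width: 0.153
```

Run:
```python
from h import *
q=bot.get_state();print(q["tcp_pos"],q["orientation"],q["force"],q["moment"],q["gripper_width"])
```

```text
[0.54231211 0.05069917 0.31541558] [-1.56943496  0.00749183  0.0797898 ] [ 0.3442209  -0.09590519 -8.65169474] [ 0.0527555  -0.07368038 -0.01824272] 0.15294132008522665
```

>>> {"api": "carry_out", "payload": {"deltas": [[0, 0, 0, 0, 0.08, 0, 0], [0, 0, 0, 0, 0.16, 0, 0], [0, 0, 0, 0, 0.24, 0, 0], [0, 0, 0, 0, 0.3, 0, 0], [0, 0, 0, 0, 0.34, 0, 0], [0, 0, 0, 0, 0.362, 0, 0], [0, 0, 0, 0, 0.362, 0, 0], [0, 0, 0, 0, 0.362, 0, 0]]}}

```text
clock: 6.3
tcp_pos: [0.5425, 0.1939, 0.3148]
orientation: [-1.571, 0.008, 0.078]
force: [0.5, 0.1, -7.5]
gripper_width: 0.158
```

Run:
```python
from h import *
s=bot.get_image("side");t=bot.get_image("top");q=bot.get_state();print(q["tcp_pos"],q["orientation"],q["force"],q["moment"],q["gripper_width"])
cv2.imwrite("pics/s4r.png",s);cv2.imwrite("pics/t4r.png",t)
cv2.imwrite("pics/s4.png",cv2.resize(s[90:240,180:320],None,fx=4,fy=4,interpolation=cv2.INTER_CUBIC))
cv2.imwrite("pics/t4.png",cv2.resize(t[160:300,160:320],None,fx=4,fy=4,interpolation=cv2.INTER_CUBIC))
```

```text
[0.54277411 0.19306093 0.31541562] [-1.57032452  0.00746422  0.07672732] [ 0.94280805 -0.22498945 -7.40974999] [-0.1066571   0.04162667  0.0144312 ] 0.15594795011074372
```

View pics/s4.png

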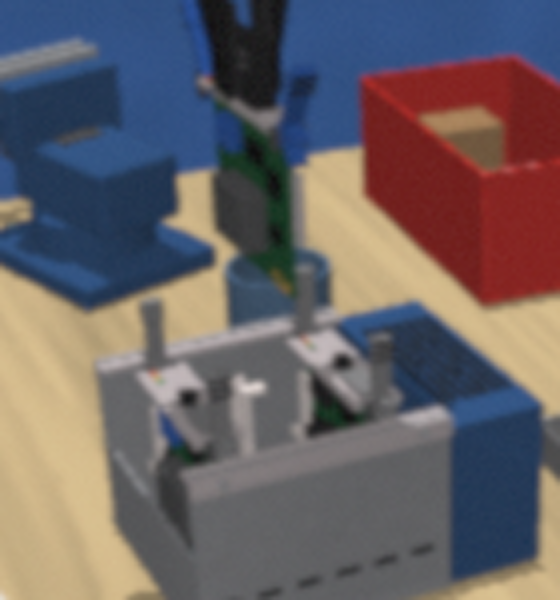

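View pics/t4.png

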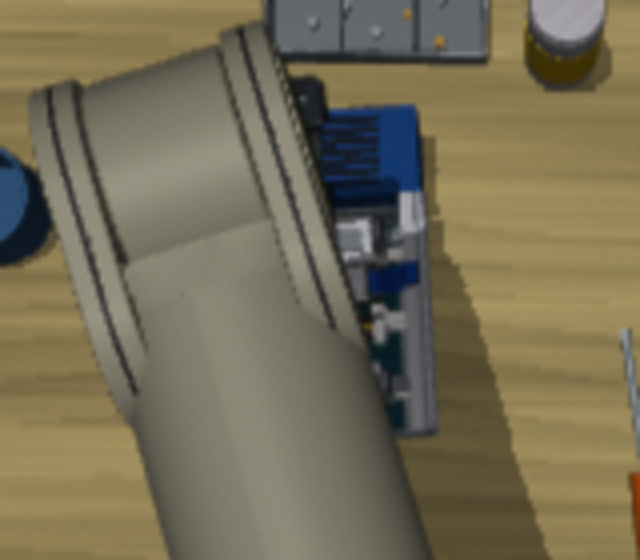

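```bash
cat >> h.py <<'E'
def box(c,yaw,hx,hy,z):
    u=np.array([np.cos(yaw),np.sin(yaw)]);v=np.array([-u[1],u[0]])
    return [list(np.array(c)+a*hx*u+b*hy*v)+[z] for a,b in((1,1),(1,-1),(-1,-1),(-1,1))]
def dr(im,cam,pts,f,o,col):
    q=((proj(cam,pts)-np.array(o)+.5)*f-.5).round().astype(int);cv2.polylines(im,[q],True,col,1)
E
python3 - <<'E'
from h import *
s=cv2.imread("pics/s4r.png");o=(215,95);f=8
im=cv2.resize(s[95:170,215:270],None,fx=f,fy=f,interpolation=cv2.INTER_CUBIC);cl=im.copy()
q=bot.get_state();p=q["tcp_pos"];zf=p[2]-.1213
dr(im,"side",box(p[:2],.077,.0015,.05,zf),f,o,(0,0,255))
dr(im,"side",box(p[:2],.077,.01,.049,zf+.095),f,o,(255,0,255))
cv2.imwrite("pics/s4m.png",np.hstack([im,cl])[:600,:])
E
```

```text
(no output)
```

View pics/s4m.png

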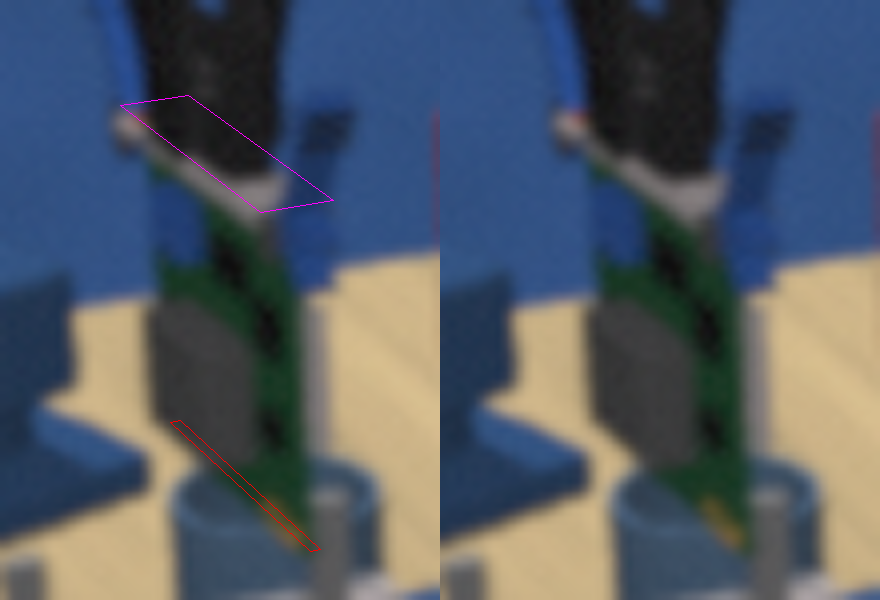

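Run:
```python
from h import *
t=cv2.imread("pics/t4r.png");o=(235,205);f=12
im=cv2.resize(t[205:250,235:285],None,fx=f,fy=f,interpolation=cv2.INTER_CUBIC)
q=bot.get_state();p=q["tcp_pos"];zf=p[2]-.1213
y=.077;u=np.array([np.cos(y),np.sin(y)]);v=np.array([-u[1],u[0]])
# lever right: hub to tip at 0.5 rad
th=.5
a=p[:2]-v*.053;b=p[:2]-v*(.053+.046*np.sin(th))
for k in(-.0065,.0065): dr(im,"top",[list(a+k*u)+[zf+.092],list(b+k*u)+[zf+.092+.046*np.cos(th)]],f,o,(0,255,255))
dr(im,"top",[list(p[:2])+[zf],list(p[:2]-v*.05)+[zf]],f,o,(0,0,255))
g=np.array([.5435,.1963])
dr(im,"top",box(g-.0475*v,.078,.017,.0035,.091),f,o,(255,0,255));dr(im,"top",box(g-.0475*v,.078,.0023,.0035,.091),f,o,(255,255,0))
cv2.imwrite("pics/t4m.png",im)
hsv=cv2.cvtColor(im,cv2.COLOR_BGR2HSV)
s=cv2.imread("pics/s4r.png")
```

```text
(no output)
```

View pics/t4m.png

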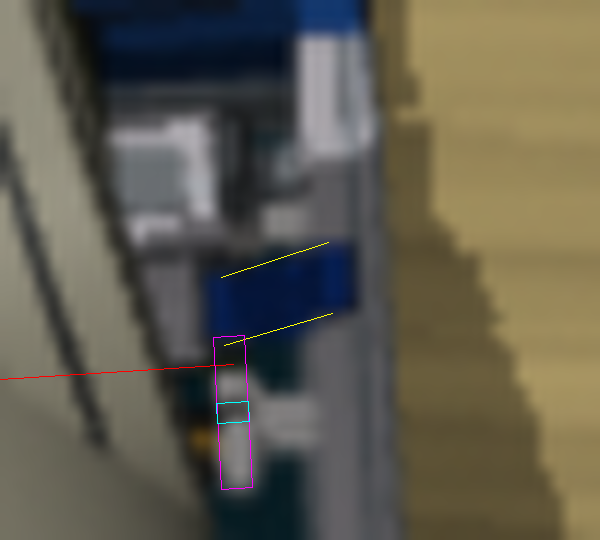

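>>> {"api": "carry_out", "payload": {"deltas": [[0, -0.0045, 0, 0.002, 0.009, -0.03, 0], [0, -0.0045, 0, 0.002, 0.009, -0.07, 0], [0, -0.0045, 0, 0.002, 0.009, -0.11, 0], [0, -0.0045, 0, 0.002, 0.009, -0.15, 0], [0, -0.0045, 0, 0.002, 0.009, -0.18, 0], [0, -0.0045, 0, 0.002, 0.009, -0.205, 0], [0, -0.0045, 0, 0.002, 0.009, -0.215, 0], [0, -0.0045, 0, 0.002, 0.009, -0.215, 0]]}}

```text
clock: 7.07
tcp_pos: [0.5434, 0.1961, 0.2288]
orientation: [-1.571, 0.001, 0.076]
force: [-0.4, -0.8, -6.7]
gripper_width: 0.16
```

Run:
```python
from h import *
s=bot.get_image("side");t=bot.get_image("top");q=bot.get_state();p=q["tcp_pos"];print(p,q["orientation"],q["force"],q["moment"],q["gripper_width"])
cv2.imwrite("pics/s5r.png",s);cv2.imwrite("pics/t5r.png",t)
o=(205,130);f=7
im=cv2.resize(s[130:215,205:290],None,fx=f,fy=f,interpolation=cv2.INTER_CUBIC)
zf=p[2]-.1213
cl=im.copy()
dr(im,"side",box(p[:2],.077,.0015,.05,zf),f,o,(0,0,255))
dr(im,"side",box(p[:2],.077,.01,.049,zf+.095),f,o,(255,0,255))
cv2.imwrite("pics/s5m.png",im);cv2.imwrite("pics/s5c.png",cl)
o=(235,205);f=12
im=cv2.resize(t[205:250,235:285],None,fx=f,fy=f,interpolation=cv2.INTER_CUBIC)
cv2.imwrite("pics/t5c.png",im)
```

```text
[0.54396543 0.19657746 0.2301423 ] [-1.57050819e+00 -4.84984024e-04  7.64072500e-02] [ 1.45320138 -0.17006253 -6.99592462] [-0.05674987  0.03581222  0.01753589] 0.15593810933266566
```

View pics/s5m.png

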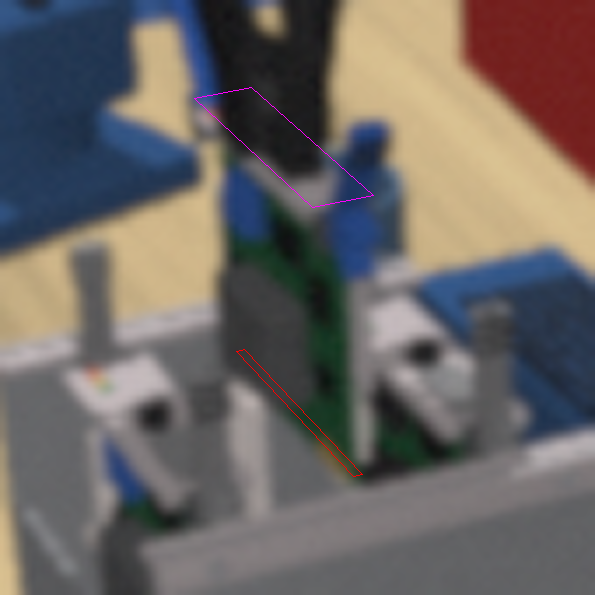

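View pics/t5c.png

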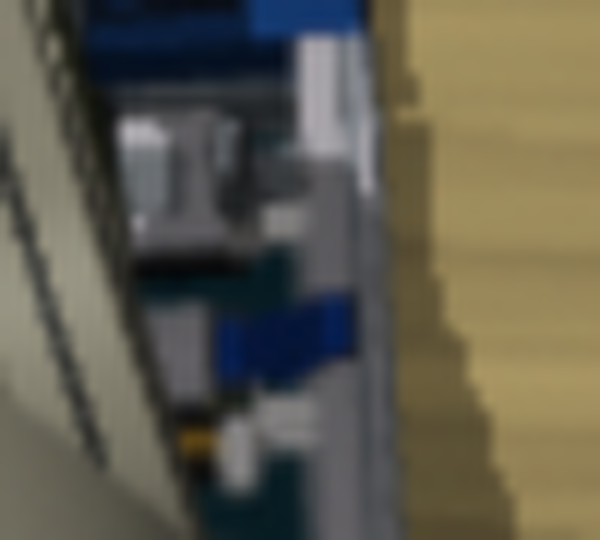

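>>> {"api": "carry_out", "payload": {"deltas": [[0, 0, 0.001, -0.001, 0, -0.01, 0], [0, 0, 0.001, -0.001, 0, -0.02, 0], [0, 0, 0.001, -0.001, 0, -0.028, 0], [0, 0, 0.001, -0.001, 0, -0.034, 0], [0, 0, 0.001, -0.001, 0, -0.038, 0], [0, 0, 0.001, -0.001, 0, -0.041, 0], [0, 0, 0.001, -0.001, 0, -0.041, 0]]}}

```text
clock: 7.75
tcp_pos: [0.5435, 0.197, 0.2136]
orientation: [-1.57, -0.0, 0.078]
force: [0.1, 1.4, -7.2]
gripper_width: 0.16
```

>>> {"api": "carry_out", "payload": {"deltas": [[0, 0, 0, 0, 0, -0.003, 0], [0, 0, 0, 0, 0, -0.006, 0], [0, 0, 0, 0, 0, -0.009, 0], [0, 0, 0, 0, 0, -0.009, 0]]}}

```text
clock: 8.08
tcp_pos: [0.5434, 0.1973, 0.2098]
orientation: [-1.57, -0.0, 0.079]
force: [0.8, 2.7, -7.1]
gripper_width: 0.157
```

>>> {"api": "carry_out", "payload": {"deltas": [[0, 0, 0, 0, 0.001, -0.003, 0], [0, 0, 0, 0, 0.001, -0.006, 0], [0, 0, 0, 0, 0.001, -0.009, 0], [0, 0, 0, 0, 0.001, -0.009, 0]]}}

```text
clock: 8.42
tcp_pos: [0.5433, 0.1977, 0.2058]
orientation: [-1.57, -0.0, 0.079]
force: [-0.1, 1.6, -7.3]
gripper_width: 0.158
```

Run:
```python
from h import *
q=bot.get_state();print(q["tcp_pos"],q["orientation"],q["force"],q["moment"])
```

```text
[0.54327161 0.1976991  0.20583503] [-1.56994094e+00 -3.86679004e-05  7.87464731e-02] [-0.11758127  1.6227674  -7.32499754] [ 0.58188821 -0.00426648  0.03135954]
```

>>> {"api": "carry_out", "payload": {"deltas": [[0, 0, 0, 0, 0.002, -0.004, 0], [0, 0, 0, 0, 0.003, -0.012, 0], [0, 0, 0, 0, 0.003, -0.02, 0], [0, 0, 0, 0, 0.003, -0.028, 0], [0, 0, 0, 0, 0.003, -0.034, 0], [0, 0, 0, 0, 0.003, -0.034, 0]]}}

```text
clock: 8.92
tcp_pos: [0.5429, 0.1986, 0.1914]
orientation: [-1.571, 0.001, 0.079]
force: [-0.3, 0.3, -7.7]
gripper_width: 0.161
```

Run:
```python
from h import *
q=bot.get_state();print(q["tcp_pos"],q["orientation"],q["force"],q["moment"])
```

```text
[0.54294972 0.19856388 0.19141056] [-1.57066800e+00  1.04036662e-03  7.85563929e-02] [-0.27866247  0.30427366 -7.69317215] [-0.11094242  0.10177803 -0.06423747]
```

>>> {"api": "carry_out", "payload": {"deltas": [[0, 0, 0, 0, 0, -0.012, 0], [0, 0, 0, 0, 0, -0.025, 0], [0, 0, 0, 0, 0, -0.04, 0], [0, 0, 0, 0, 0, -0.055, 0], [0, 0, 0, 0, 0, -0.068, 0], [0, 0, 0, 0, 0, -0.077, 0], [0, 0, 0, 0, 0, -0.08, 0], [0, 0, 0, 0, 0, -0.08, 0]]}}

```text
clock: 9.58
tcp_pos: [0.5428, 0.1985, 0.159]
orientation: [-1.571, 0.002, 0.079]
force: [-1.0, 0.5, -7.0]
gripper_width: 0.159
```

Run:
```python
from h import *
s=bot.get_image("side");q=bot.get_state();print(q["tcp_pos"],q["orientation"],q["force"],q["moment"])
cv2.imwrite("pics/s6.png",cv2.resize(s[120:250,180:320],None,fx=4,fy=4,interpolation=cv2.INTER_CUBIC))
```

```text
[0.54295479 0.19854359 0.15938898] [-1.57076101e+00  1.18219491e-03  7.85011952e-02] [ 4.14319428e-03 -9.73514113e-01 -7.28310345e+00] [-0.12274362  0.07434587  0.0024191 ]
```

View pics/s6.png

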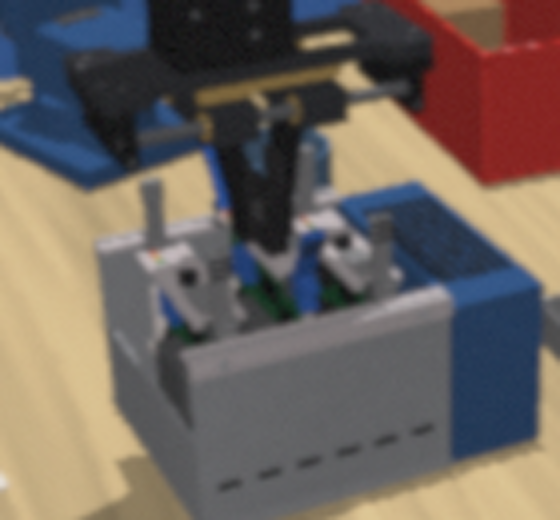

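The board is in the guides with nothing pressing on it. I'll go down slowly onto the contacts.

>>> {"api": "carry_out", "payload": {"deltas": [[0, 0, 0, 0, 0, -0.005, 0], [0, 0, 0, 0, 0, -0.01, 0], [0, 0, 0, 0, 0, -0.015, 0], [0, 0, 0, 0, 0, -0.02, 0], [0, 0, 0, 0, 0, -0.023, 0], [0, 0, 0, 0, 0, -0.023, 0]]}}

```text
clock: 10.13
tcp_pos: [0.5428, 0.1985, 0.1498]
orientation: [-1.571, 0.002, 0.079]
force: [-0.3, 0.3, -8.1]
gripper_width: 0.155
```

>>> {"api": "carry_out", "payload": {"deltas": [[0, 0, 0, 0, 0, -0.002, 0], [0, 0, 0, 0, 0, -0.004, 0], [0, 0, 0, 0, 0, -0.004, 0]]}}

```text
clock: 10.38
tcp_pos: [0.5427, 0.1985, 0.1481]
orientation: [-1.571, 0.002, 0.079]
force: [-0.3, 0.4, -8.2]
gripper_width: 0.157
```

>>> {"api": "carry_out", "payload": {"deltas": [[0, 0, 0, 0, 0, -0.0015, 0], [0, 0, 0, 0, 0, -0.0025, 0], [0, 0, 0, 0, 0, -0.0025, 0]]}}

```text
clock: 10.63
tcp_pos: [0.5429, 0.1984, 0.1475]
orientation: [-1.571, 0.001, 0.078]
force: [-0.7, -1.9, -2.2]
gripper_width: 0.156
```

It touched at the expected height: fz went from about -8 to -2, with the foot about 4.2 mm above home. Releasing now.

>>> {"api": "carry_out", "payload": {"deltas": [[0, 0, 0, 0, 0, 0, 0.2], [0, 0, 0, 0, 0, 0, 0.3], [0, 0, 0, 0, 0, 0, 0.4], [0, 0, 0, 0, 0, 0, 0.4]]}}

```text
clock: 10.97
tcp_pos: [0.5433, 0.1986, 0.148]
orientation: [-1.57, 0.0, 0.078]
force: [-0.7, -0.3, 0.2]
gripper_width: 0.335
```

Run:
```python
from h import *
s=bot.get_image("side");q=bot.get_state();print(q["tcp_pos"],q["orientation"],q["force"],q["moment"],q["gripper_width"])
cv2.imwrite("pics/s7.png",cv2.resize(s[120:250,180:320],None,fx=4,fy=4,interpolation=cv2.INTER_CUBIC))
```

```text
[0.54321577 0.19858626 0.14784222] [-1.57047013e+00  5.78324804e-04  7.84552620e-02] [ 0.17105159 -0.56659001 -0.1175295 ] [-0.09133672  0.00535548 -0.01718405] 0.3590904394948093
```

View pics/s7.png

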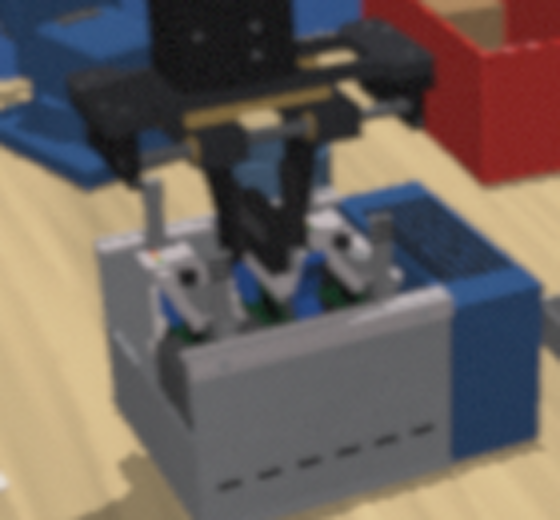

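>>> {"api": "carry_out", "payload": {"deltas": [[0, 0, 0, 0, 0, 0.02, 0.4], [0, 0, 0, 0, 0, 0.06, 0.4], [0, 0, 0, 0, 0, 0.12, 0.4], [0, 0, 0, 0, 0, 0.17, 0.3], [0, 0, 0, 0.005, -0.08, 0.17, 0], [0, 0, 0, 0.01, -0.16, 0.17, 0], [0, 0, 0, 0.018, -0.24, 0.17, 0], [0, 0, 0, 0.018, -0.27, 0.17, 0]], "force": 20}}

```text
clock: 11.68
tcp_pos: [0.5511, 0.0853, 0.217]
orientation: [-1.572, -0.001, 0.073]
force: [0.3, -0.2, 0.6]
gripper_width: 0.106
```

Run:
```python
from h import *
s=bot.get_image("side");t=bot.get_image("top");q=bot.get_state();p=q["tcp_pos"];print(p,q["orientation"],q["force"],q["gripper_width"])
cv2.imwrite("pics/s8r.png",s);cv2.imwrite("pics/t8r.png",t)
cv2.imwrite("pics/s8.png",cv2.resize(s[120:250,180:320],None,fx=4,fy=4,interpolation=cv2.INTER_CUBIC))
cv2.imwrite("pics/t8.png",cv2.resize(t[170:290,180:320],None,fx=5,fy=5,interpolation=cv2.INTER_CUBIC))
```

```text
[0.5508047  0.08746967 0.21673509] [-1.57064040e+00 -4.22418836e-04  7.35848776e-02] [-0.67444828  0.20949114  0.08404946] 0.039493662452605285
```

View pics/s8.png

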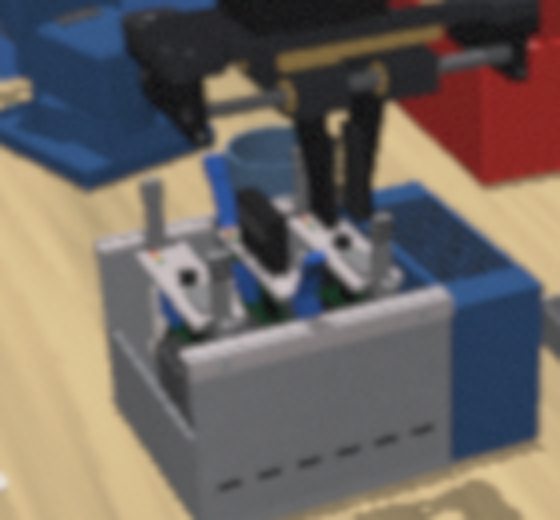

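View pics/t8.png

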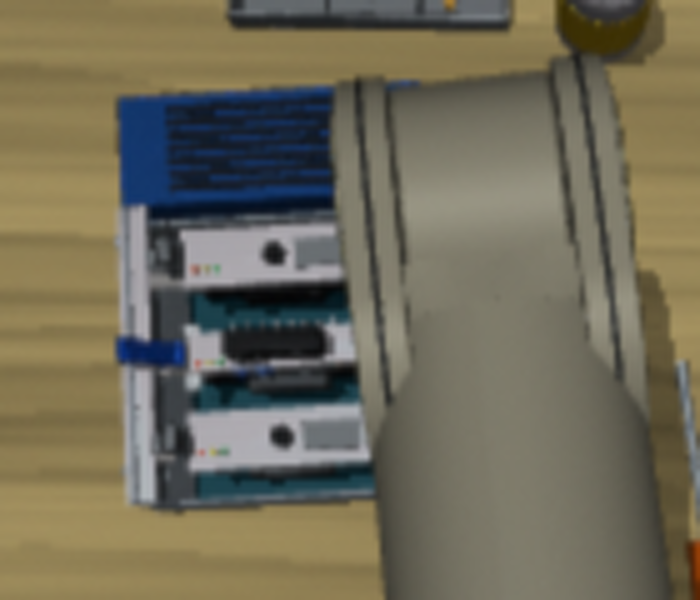

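>>> {"api": "carry_out", "payload": {"deltas": [[0, 0, 0.003, 0, 0, -0.04, 0], [0, 0, 0.003, 0, 0, -0.08, 0], [0, 0, 0.003, 0, 0, -0.11, 0], [0, 0, 0.003, 0, 0.01, -0.122, 0], [0, 0, 0.003, 0, 0.02, -0.122, 0], [0, 0, 0.003, 0, 0.03, -0.122, 0], [0, 0, 0.003, 0, 0.03, -0.122, 0]]}}

```text
clock: 12.37
tcp_pos: [0.5511, 0.1013, 0.1687]
orientation: [-1.57, -0.001, 0.08]
force: [-0.2, 0.5, -0.2]
gripper_width: 0.003
```

Run:
```python
from h import *
r=ray("top",un([(223,328),(325,322),(328,352),(228,360)],5,180,170),.157);print(r,r.mean(0))
s=bot.get_image("side");q=bot.get_state();p=q["tcp_pos"];print(p,q["orientation"],q["force"],q["gripper_width"])
cv2.imwrite("pics/s9.png",cv2.resize(s[120:250,180:320],None,fx=4,fy=4,interpolation=cv2.INTER_CUBIC))
```

```text
[[0.54864922 0.22066178 0.157     ]
 [0.5525497  0.16906802 0.157     ]
 [0.53731553 0.16713086 0.157     ]
 [0.53243066 0.2175876  0.157     ]] [0.54273628 0.19361206 0.157     ]
[0.55121312 0.10061662 0.16875381] [-1.57013343e+00 -1.54346654e-03  7.97036763e-02] [-0.44096259  0.42342218  0.24553023] 0.004319984939248935
```

View pics/s9.png

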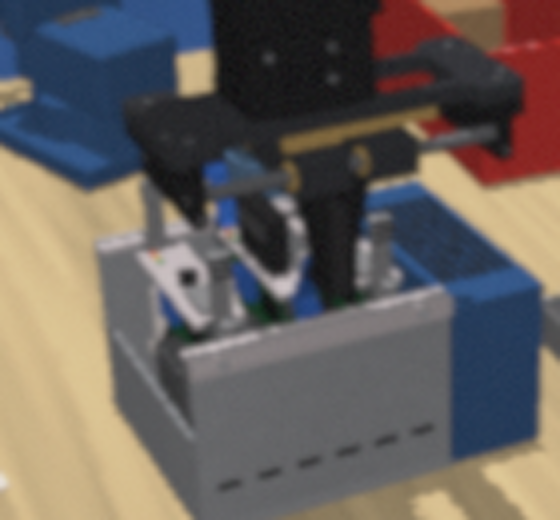

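>>> {"api": "carry_out", "payload": {"deltas": [[0, 0, 0, 0, 0.005, 0, 0], [0, 0, 0, -0.001, 0.01, 0, 0], [0, 0, 0, -0.001, 0.015, 0, 0], [0, 0, 0, -0.0015, 0.02, 0, 0], [0, 0, 0, -0.002, 0.025, 0, 0], [0, 0, 0, -0.002, 0.025, 0, 0]]}}

```text
clock: 12.92
tcp_pos: [0.5506, 0.1105, 0.169]
orientation: [-1.57, -0.002, 0.079]
force: [0.2, -2.7, 1.2]
gripper_width: 0.004
```

>>> {"api": "carry_out", "payload": {"deltas": [[0, 0, 0, 0, 0.003, 0, 0], [0, 0, 0, -0.0005, 0.006, 0, 0], [0, 0, 0, -0.001, 0.009, 0, 0], [0, 0, 0, -0.001, 0.009, 0, 0]]}}

```text
clock: 13.25
tcp_pos: [0.5502, 0.1145, 0.169]
orientation: [-1.57, -0.002, 0.08]
force: [0.4, -2.0, 1.6]
gripper_width: 0.006
```

>>> {"api": "carry_out", "payload": {"deltas": [[0, 0, 0, 0, 0.0025, 0, 0], [0, 0, 0, -0.0005, 0.005, 0, 0], [0, 0, 0, -0.0005, 0.0075, 0, 0], [0, 0, 0, -0.001, 0.01, 0, 0], [0, 0, 0, -0.001, 0.01, 0, 0]]}}

```text
clock: 13.67
tcp_pos: [0.5498, 0.1186, 0.1691]
orientation: [-1.57, -0.002, 0.08]
force: [1.4, -2.5, 2.1]
gripper_width: 0.003
```

>>> {"api": "carry_out", "payload": {"deltas": [[0, 0, 0, 0, 0.0025, 0, 0], [0, 0, 0, -0.0005, 0.005, 0, 0], [0, 0, 0, -0.0005, 0.0075, 0, 0], [0, 0, 0, -0.0005, 0.0075, 0, 0]]}}

```text
clock: 14.0
tcp_pos: [0.5498, 0.1211, 0.1692]
orientation: [-1.571, -0.002, 0.08]
force: [-0.1, -4.6, 3.5]
gripper_width: 0.007
```

>>> {"api": "carry_out", "payload": {"deltas": [[0, 0, 0, 0, 0.0025, 0, 0], [0, 0, 0, -0.0005, 0.005, 0, 0], [0, 0, 0, -0.0005, 0.005, 0, 0]]}}

```text
clock: 14.25
tcp_pos: [0.5497, 0.1221, 0.1693]
orientation: [-1.572, -0.002, 0.079]
force: [-0.2, -7.2, 4.0]
gripper_width: -0.001
```

>>> {"api": "carry_out", "payload": {"deltas": [[0, 0, 0, 0, 0.0025, 0, 0], [0, 0, 0, -0.0005, 0.005, 0, 0], [0, 0, 0, -0.0005, 0.005, 0, 0]]}}

```text
clock: 14.5
tcp_pos: [0.5496, 0.1229, 0.1694]
orientation: [-1.574, -0.002, 0.078]
force: [0.4, -6.8, 3.8]
gripper_width: 0.004
```

>>> {"api": "carry_out", "payload": {"deltas": [[0, 0, 0, 0, 0.003, 0, 0], [0, 0, 0, -0.0005, 0.006, 0, 0], [0, 0, 0, -0.0005, 0.008, 0, 0], [0, 0, 0, -0.0005, 0.008, 0, 0]]}}

```text
clock: 14.83
tcp_pos: [0.5494, 0.1248, 0.1693]
orientation: [-1.575, -0.002, 0.076]
force: [0.2, -7.0, 3.1]
gripper_width: 0.001
```

Run:
```python
from h import *
s=bot.get_image("side");t=bot.get_image("top");q=bot.get_state();p=q["tcp_pos"];print(p,q["orientation"],q["force"],q["moment"])
cv2.imwrite("pics/s10.png",cv2.resize(s[120:250,180:320],None,fx=4,fy=4,interpolation=cv2.INTER_CUBIC))
```

```text
[0.54943014 0.12482738 0.16926375] [-1.5751306  -0.00185144  0.07636519] [ 0.32943818 -5.97989435  3.2278981 ] [-1.5910806  -0.03068254  0.02561582]
```

View pics/s10.png

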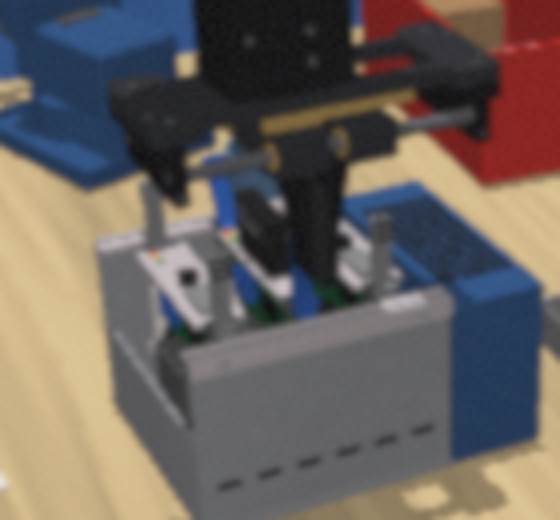

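>>> {"api": "carry_out", "payload": {"deltas": [[0.003, 0, 0.001, 0, 0.003, 0, 0], [0.003, 0, 0.001, -0.0005, 0.006, 0, 0], [0.003, 0, 0.001, -0.0005, 0.008, 0, 0], [0.003, 0, 0.001, -0.0005, 0.008, 0, 0]]}}

```text
clock: 15.27
tcp_pos: [0.5493, 0.1266, 0.1691]
orientation: [-1.572, -0.002, 0.077]
force: [0.7, -7.3, 1.5]
gripper_width: 0.005
```

>>> {"api": "carry_out", "payload": {"deltas": [[0.003, 0, 0.001, 0, 0.003, 0, 0], [0.003, 0, 0.001, -0.0005, 0.006, 0, 0], [0.003, 0, 0.001, -0.0005, 0.008, 0, 0], [0.003, 0, 0.001, -0.0005, 0.008, 0, 0]]}}

```text
clock: 15.6
tcp_pos: [0.5491, 0.1284, 0.1688]
orientation: [-1.569, -0.002, 0.077]
force: [0.3, -7.9, 1.0]
gripper_width: 0.008
```

>>> {"api": "carry_out", "payload": {"deltas": [[0, 0, 0.001, 0, 0.003, 0, 0], [0, 0, 0.001, -0.0005, 0.006, 0, 0], [0, 0, 0.001, -0.0005, 0.008, 0, 0], [0, 0, 0.001, -0.0005, 0.008, 0, 0]]}}

```text
clock: 15.93
tcp_pos: [0.5489, 0.1301, 0.1685]
orientation: [-1.571, -0.001, 0.077]
force: [2.0, -7.6, 0.3]
gripper_width: 0.005
```

>>> {"api": "carry_out", "payload": {"deltas": [[0, 0, 0.001, 0, 0.003, 0, 0], [0, 0, 0.001, -0.0005, 0.006, 0, 0], [0, 0, 0.001, -0.0005, 0.008, 0, 0], [0, 0, 0.001, -0.0005, 0.008, 0, 0]]}}

```text
clock: 16.27
tcp_pos: [0.5488, 0.1315, 0.1683]
orientation: [-1.574, -0.001, 0.077]
force: [1.6, -7.7, 1.5]
gripper_width: 0.007
```

>>> {"api": "carry_out", "payload": {"deltas": [[0.002, 0, 0.001, 0, 0.003, 0, 0], [0.002, 0, 0.001, -0.0005, 0.006, 0, 0], [0.002, 0, 0.001, -0.0005, 0.008, 0, 0], [0.002, 0, 0.001, -0.0005, 0.008, 0, 0]]}}

```text
clock: 16.6
tcp_pos: [0.5488, 0.1319, 0.1682]
orientation: [-1.574, -0.001, 0.077]
force: [0.3, -11.3, 3.0]
gripper_width: 0.004
```

Run:
```python
from h import *
s=bot.get_image("side");q=bot.get_state();p=q["tcp_pos"];print(p,q["orientation"],q["force"],q["moment"])
cv2.imwrite("pics/s11.png",cv2.resize(s[120:220,200:300],None,fx=6,fy=6,interpolation=cv2.INTER_CUBIC))
```

```text
[0.54886374 0.13184997 0.16819703] [-1.57360266e+00 -7.34328840e-04  7.65408581e-02] [  1.46580501 -11.78348821   3.82922146] [-2.59069235 -0.1182724   0.09180313]
```

View pics/s11.png

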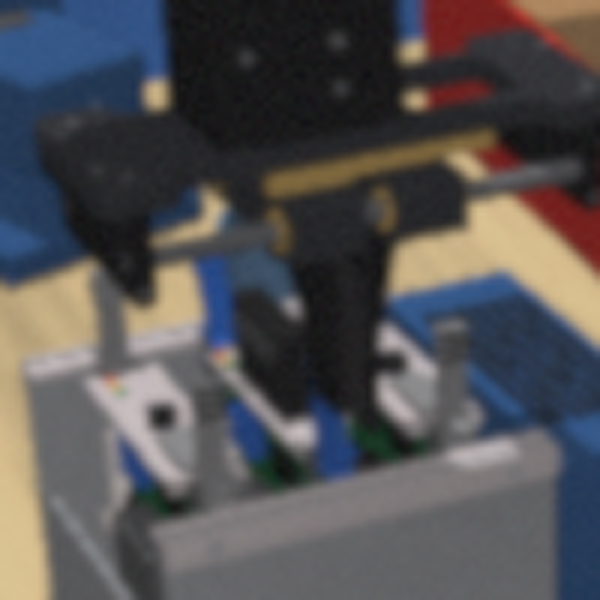

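>>> {"api": "carry_out", "payload": {"deltas": [[0.002, 0, 0, 0, -0.03, 0, 0], [0.002, 0, 0.001, 0.003, -0.06, 0.02, 0], [0.002, 0, 0.001, 0.003, -0.06, 0.08, 0], [0.002, 0, 0.001, 0.003, -0.06, 0.14, 0], [0.002, 0, 0.001, 0, 0.03, 0.15, 0], [0.002, 0, 0.001, -0.01, 0.13, 0.15, 0], [0.002, 0, 0.001, -0.02, 0.23, 0.15, 0], [0.002, 0, 0.001, -0.03, 0.33, 0.15, 0]]}}

```text
clock: 17.32
tcp_pos: [0.5366, 0.2652, 0.2291]
orientation: [-1.569, -0.001, 0.077]
force: [0.9, 0.3, -0.1]
gripper_width: 0.007
```

Run:
```python
from h import *
q=bot.get_state();p=q["tcp_pos"];print(p,q["orientation"],q["force"],q["moment"])
```

```text
[0.53655482 0.26517613 0.22908582] [-1.56886190e+00 -1.26474241e-03  7.74584790e-02] [ 0.94812593  0.31060737 -0.09049632] [-0.05396237 -0.03163469  0.0254748 ]
```

>>> {"api": "carry_out", "payload": {"deltas": [[-0.001, 0, 0, -0.003, 0.08, 0, 0], [-0.001, 0, 0, -0.006, 0.117, 0, 0], [-0.001, 0, 0, -0.006, 0.117, -0.03, 0], [-0.001, 0, 0, -0.006, 0.117, -0.08, 0], [-0.001, 0, 0, -0.006, 0.117, -0.12, 0], [-0.001, 0, 0, -0.006, 0.117, -0.15, 0], [-0.001, 0, 0, -0.006, 0.117, -0.153, 0], [-0.001, 0, 0, -0.006, 0.117, -0.153, 0]]}}

```text
clock: 17.98
tcp_pos: [0.5342, 0.3108, 0.1676]
orientation: [-1.571, -0.0, 0.076]
force: [0.7, 2.0, -0.1]
gripper_width: 0.005
```

Run:
```python
from h import *
s=bot.get_image("side");t=bot.get_image("top");q=bot.get_state();p=q["tcp_pos"];print(p,q["orientation"],q["force"],q["moment"])
cv2.imwrite("pics/s12.png",cv2.resize(s[110:230,200:300],None,fx=5,fy=5,interpolation=cv2.INTER_CUBIC))
cv2.imwrite("pics/t12.png",cv2.resize(t[170:290,180:320],None,fx=5,fy=5,interpolation=cv2.INTER_CUBIC))
```

```text
[0.53480167 0.31162432 0.16895729] [-1.56974166 -0.0022581   0.07677571] [-0.0078153   0.37962625  1.07679692] [-0.10942662  0.08924054 -0.00797863]
```

View pics/s12.png

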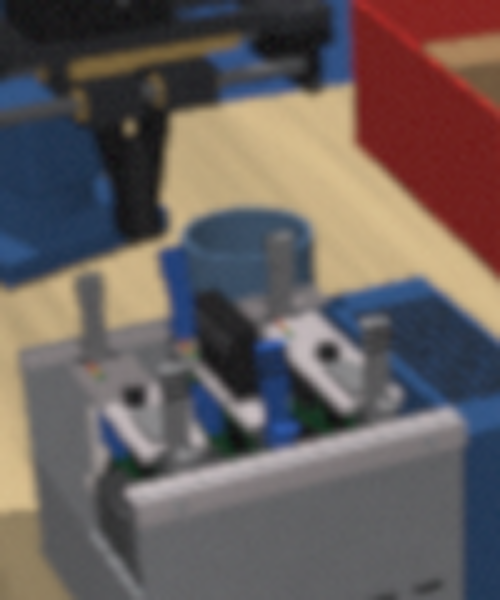

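View pics/t12.png

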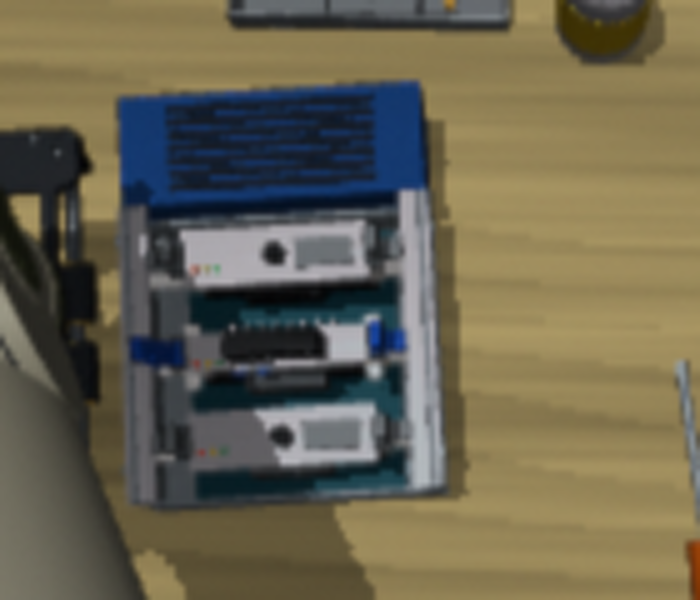

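The right lever, near (272,390) in the side view, is upright and the left one is still open. I'm pushing the left one now.

>>> {"api": "carry_out", "payload": {"deltas": [[0, 0, 0, 0.001, -0.013, -0.001, 0], [0, 0, 0, 0.002, -0.026, -0.001, 0], [0, 0, 0, 0.003, -0.039, -0.001, 0], [0, 0, 0, 0.004, -0.05, -0.001, 0], [0, 0, 0, 0.004, -0.055, -0.001, 0], [0, 0, 0, 0.005, -0.06, -0.001, 0], [0, 0, 0, 0.005, -0.065, -0.001, 0], [0, 0, 0, 0.005, -0.065, -0.001, 0]]}}

```text
clock: 18.75
tcp_pos: [0.5369, 0.2852, 0.1686]
orientation: [-1.57, -0.002, 0.076]
force: [0.6, 0.3, 0.2]
gripper_width: 0.006
```

>>> {"api": "carry_out", "payload": {"deltas": [[0, 0, 0, 0, -0.004, 0, 0], [0, 0, 0, 0.0005, -0.008, 0, 0], [0, 0, 0, 0.001, -0.011, 0, 0], [0, 0, 0, 0.001, -0.014, 0, 0], [0, 0, 0, 0.001, -0.014, 0, 0]]}}

```text
clock: 19.17
tcp_pos: [0.5373, 0.2795, 0.1686]
orientation: [-1.57, -0.002, 0.076]
force: [-0.1, 0.3, -0.1]
gripper_width: 0.007
```

>>> {"api": "carry_out", "payload": {"deltas": [[0, 0, 0, 0, -0.003, 0, 0], [0, 0, 0, 0.0005, -0.006, 0, 0], [0, 0, 0, 0.001, -0.009, 0, 0], [0, 0, 0, 0.001, -0.011, 0, 0], [0, 0, 0, 0.001, -0.011, 0, 0]]}}

```text
clock: 19.58
tcp_pos: [0.5378, 0.275, 0.1688]
orientation: [-1.57, -0.003, 0.076]
force: [0.3, 2.1, 1.2]
gripper_width: 0.005
```

>>> {"api": "carry_out", "payload": {"deltas": [[0, 0, 0, 0, -0.0025, 0, 0], [0, 0, 0, 0.0005, -0.005, 0, 0], [0, 0, 0, 0.001, -0.0075, 0, 0], [0, 0, 0, 0.001, -0.0075, 0, 0]]}}

```text
clock: 19.92
tcp_pos: [0.5383, 0.2716, 0.1688]
orientation: [-1.57, -0.003, 0.076]
force: [-1.0, 1.0, 1.0]
gripper_width: 0.006
```

>>> {"api": "carry_out", "payload": {"deltas": [[0, 0, 0, 0, -0.003, 0, 0], [0, 0, 0, 0.0005, -0.006, 0, 0], [0, 0, 0, 0.0005, -0.008, 0, 0], [0, 0, 0, 0.0005, -0.008, 0, 0]]}}

```text
clock: 20.25
tcp_pos: [0.5385, 0.268, 0.1687]
orientation: [-1.57, -0.002, 0.075]
force: [0.0, 0.9, 1.5]
gripper_width: 0.002
```

>>> {"api": "carry_out", "payload": {"deltas": [[0, 0, 0, 0, -0.003, 0, 0], [0, 0, 0, 0.0005, -0.006, 0, 0], [0, 0, 0, 0.0005, -0.008, 0, 0], [0, 0, 0, 0.0005, -0.008, 0, 0]]}}

```text
clock: 20.58
tcp_pos: [0.5386, 0.2651, 0.1688]
orientation: [-1.569, -0.002, 0.076]
force: [-0.3, 2.5, 1.2]
gripper_width: 0.001
```

>>> {"api": "carry_out", "payload": {"deltas": [[0, 0, 0, 0, -0.003, 0, 0], [0, 0, 0, 0.0005, -0.006, 0, 0], [0, 0, 0, 0.0005, -0.008, 0, 0], [0, 0, 0, 0.0005, -0.008, 0, 0]]}}

```text
clock: 20.92
tcp_pos: [0.5387, 0.2631, 0.169]
orientation: [-1.568, -0.003, 0.077]
force: [-0.2, 7.2, 0.1]
gripper_width: 0.004
```

>>> {"api": "carry_out", "payload": {"deltas": [[-0.002, 0, 0, 0, -0.003, 0, 0], [-0.002, 0, 0, 0.0005, -0.006, 0, 0], [-0.002, 0, 0, 0.0005, -0.008, 0, 0], [-0.002, 0, 0, 0.0005, -0.008, 0, 0]]}}

```text
clock: 21.25
tcp_pos: [0.5385, 0.2627, 0.1692]
orientation: [-1.567, -0.004, 0.079]
force: [0.7, 10.5, -3.0]
gripper_width: 0.006
```

>>> {"api": "carry_out", "payload": {"deltas": [[-0.002, 0, 0, 0, -0.004, 0, 0], [-0.002, 0, 0, 0.0005, -0.008, 0, 0], [-0.002, 0, 0, 0.0005, -0.008, 0, 0]]}}

```text
clock: 21.5
tcp_pos: [0.5383, 0.2624, 0.1693]
orientation: [-1.567, -0.004, 0.081]
force: [-0.0, 11.6, -2.7]
gripper_width: 0.004
```

>>> {"api": "carry_out", "payload": {"deltas": [[-0.002, 0, 0, 0, 0.03, 0, 0], [-0.002, 0, 0, 0, 0.06, 0, 0], [-0.002, 0, 0, 0, 0.1, 0.02, 0], [-0.002, 0, 0, 0, 0.12, 0.02, 0], [-0.002, 0, 0, 0, 0.12, 0.02, 0]]}}

```text
clock: 21.92
tcp_pos: [0.5377, 0.313, 0.177]
orientation: [-1.57, -0.004, 0.084]
force: [-0.8, 0.5, 0.4]
gripper_width: 0.002
```

Run:
```python
from h import *
s=bot.get_image("side");t=bot.get_image("top");q=bot.get_state();p=q["tcp_pos"];print(p,q["orientation"],q["force"],q["moment"])
cv2.imwrite("pics/s13r.png",s);cv2.imwrite("pics/t13r.png",t)
cv2.imwrite("pics/s13.png",cv2.resize(s[130:220,200:300],None,fx=7,fy=6.6,interpolation=cv2.INTER_CUBIC))
cv2.imwrite("pics/t13.png",cv2.resize(t[170:290,180:320],None,fx=5,fy=5,interpolation=cv2.INTER_CUBIC))
```

```text
[0.53820395 0.3100103  0.17665806] [-1.57105885 -0.00334305  0.08158963] [ 1.29725181 -0.03528156  0.2796985 ] [-0.10638437  0.01133939 -0.0306069 ]
```

View pics/s13.png

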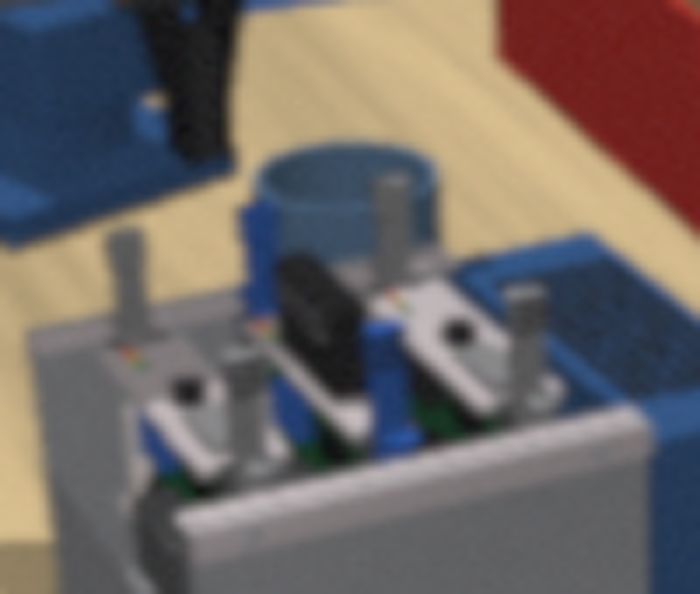

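View pics/t13.png

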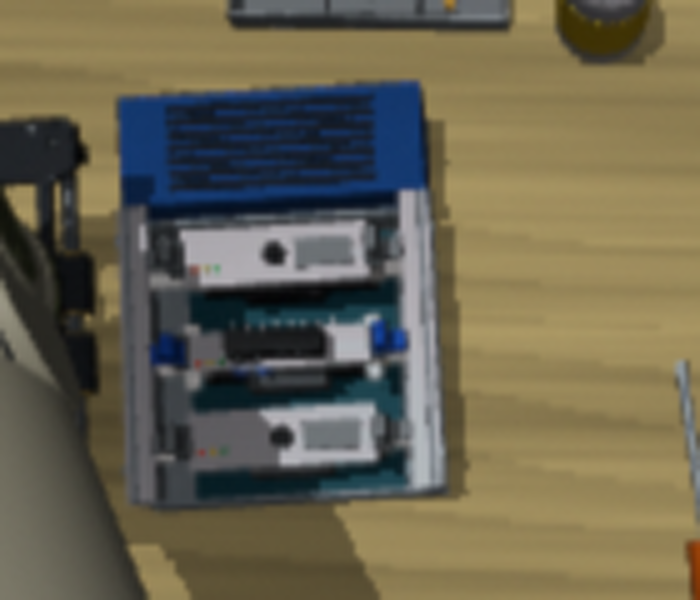

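Both levers look upright. Closing the left may have eased the right one open, so I'll press the right again.

>>> {"api": "carry_out", "payload": {"deltas": [[0, 0, -0.002, 0, 0, 0.07, 0], [0, 0, -0.002, 0, 0, 0.13, 0], [0, 0.002, -0.002, 0.005, -0.1, 0.13, 0], [0, 0.002, -0.002, 0.01, -0.2, 0.13, 0], [0, 0.002, -0.002, 0.02, -0.3, 0.13, 0], [0, 0.002, -0.002, 0.03, -0.4, 0.13, 0], [0, 0.002, -0.002, 0.032, -0.5, 0.13, 0], [0, 0.002, -0.002, 0.032, -0.52, 0.13, 0]]}}

```text
clock: 22.68
tcp_pos: [0.5511, 0.0924, 0.2289]
orientation: [-1.573, -0.0, 0.068]
force: [-0.7, -1.1, -1.4]
gripper_width: 0.005
```

Run:
```python
from h import *
q=bot.get_state();p=q["tcp_pos"];print(p,q["orientation"],q["force"],q["moment"])
```

```text
[0.55113975 0.09239325 0.22885732] [-1.57328703e+00 -3.68901778e-04  6.78815742e-02] [-0.67400982 -1.12892553 -1.37112489] [-0.1449739  -0.00236417  0.03528228]
```

>>> {"api": "carry_out", "payload": {"deltas": [[0.001, 0, 0.006, 0, 0, -0.05, 0], [0.001, 0, 0.006, 0, 0, -0.1, 0], [0.001, 0, 0.006, 0, 0, -0.14, 0], [0.001, 0, 0.006, 0, 0.02, -0.151, 0], [0.001, 0, 0.006, -0.001, 0.04, -0.151, 0], [0.001, 0, 0.006, -0.002, 0.06, -0.151, 0], [0.001, 0, 0.006, -0.003, 0.075, -0.151, 0], [0.001, 0, 0.006, -0.003, 0.075, -0.151, 0]]}}

```text
clock: 23.35
tcp_pos: [0.5502, 0.1249, 0.1694]
orientation: [-1.571, -0.002, 0.08]
force: [0.8, 1.1, 0.3]
gripper_width: 0.006
```

>>> {"api": "carry_out", "payload": {"deltas": [[0, 0, 0, 0, 0.004, 0, 0], [0, 0, 0, -0.0005, 0.008, 0, 0], [0, 0, 0, -0.001, 0.012, 0, 0], [0, 0, 0, -0.001, 0.012, 0, 0]]}}

```text
clock: 23.68
tcp_pos: [0.55, 0.1294, 0.1697]
orientation: [-1.571, -0.002, 0.08]
force: [-0.2, -1.1, 0.2]
gripper_width: 0.008
```

>>> {"api": "carry_out", "payload": {"deltas": [[0, 0, 0, 0, 0.003, 0, 0], [0, 0, 0, -0.0005, 0.006, 0, 0], [0, 0, 0, -0.0005, 0.008, 0, 0], [0, 0, 0, -0.0005, 0.008, 0, 0]]}}

```text
clock: 24.02
tcp_pos: [0.5502, 0.1313, 0.17]
orientation: [-1.572, -0.003, 0.079]
force: [0.1, -5.9, 3.9]
gripper_width: 0.007
```

>>> {"api": "carry_out", "payload": {"deltas": [[0, 0, 0, 0, 0.003, 0, 0], [0, 0, 0, -0.0005, 0.006, 0, 0], [0, 0, 0, -0.0005, 0.008, 0, 0], [0, 0, 0, -0.0005, 0.008, 0, 0]]}}

```text
clock: 24.35
tcp_pos: [0.5504, 0.1319, 0.1702]
orientation: [-1.575, -0.003, 0.076]
force: [0.5, -10.0, 3.7]
gripper_width: 0.001
```

>>> {"api": "carry_out", "payload": {"deltas": [[0.002, 0, 0, 0, 0.004, 0, 0], [0.002, 0, 0, -0.0005, 0.009, 0, 0], [0.002, 0, 0, -0.0005, 0.009, 0, 0]]}}

```text
clock: 24.6
tcp_pos: [0.5507, 0.1322, 0.1703]
orientation: [-1.576, -0.003, 0.073]
force: [-0.1, -11.8, 3.6]
gripper_width: 0.004
```

>>> {"api": "carry_out", "payload": {"deltas": [[0, 0, 0, 0, -0.03, 0, 0], [0, 0, 0, 0, -0.07, 0, 0], [0, 0, 0, 0, -0.12, 0.04, 0], [0, 0, 0, 0, -0.16, 0.1, 0], [0, 0, 0, 0, -0.2, 0.16, 0], [0, 0, 0, 0, -0.25, 0.22, 0], [0, 0, 0, 0, -0.25, 0.22, 0]]}}

```text
clock: 25.18
tcp_pos: [0.5523, 0.0276, 0.2631]
orientation: [-1.575, -0.01, 0.068]
force: [0.6, -0.5, 0.5]
gripper_width: 0.005
```

Run:
```python
from h import *
s=bot.get_image("side");t=bot.get_image("top");q=bot.get_state();p=q["tcp_pos"];print(p,q["orientation"],q["force"],q["moment"])
cv2.imwrite("pics/s14r.png",s);cv2.imwrite("pics/t14r.png",t)
cv2.imwrite("pics/s14.png",cv2.resize(s[130:220,200:300],None,fx=7,fy=6.6,interpolation=cv2.INTER_CUBIC))
cv2.imwrite("pics/t14.png",cv2.resize(t[200:270,190:280],None,fx=8,fy=8,interpolation=cv2.INTER_CUBIC))
```

```text
[0.55091718 0.03157097 0.25891833] [-1.57455872 -0.00465373  0.07183397] [0.30661433 0.35133823 0.0536037 ] [-0.02965162  0.02731984  0.02549291]
```

View pics/s14.png

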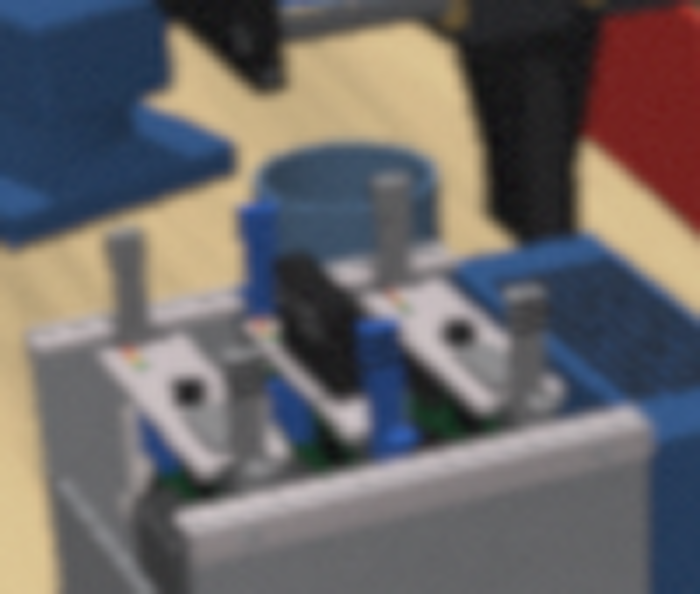

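View pics/t14.png

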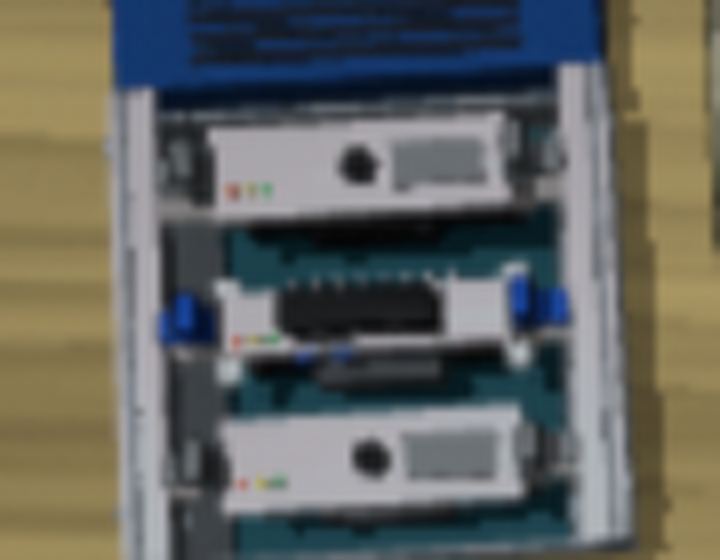

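Run:
```python
from h import *
a=cv2.imread("pics/s8r.png",0).astype(np.float32);b=cv2.imread("pics/s14r.png",0).astype(np.float32)
def pc(x0,y0,x1,y1):
    up=8;T=cv2.resize(a[y0:y1,x0:x1],None,fx=up,fy=up,interpolation=cv2.INTER_CUBIC)
    S=cv2.resize(b[y0-4:y1+4,x0-4:x1+4],None,fx=up,fy=up,interpolation=cv2.INTER_CUBIC)
    m=cv2.matchTemplate(S,T,cv2.TM_CCOEFF_NORMED);_,v,_,l=cv2.minMaxLoc(m);return (np.array(l)/up-4),round(v,3)
print("tab",pc(238,164,253,190),"panel",pc(234,178,256,196),"wall",pc(215,195,240,225),"psu",pc(270,165,300,190))
P=np.array([[.543,.197,.15],[.543,.197,.146]]);print(np.diff(proj("side",P),axis=0))
for n in("t0","t14"):
    im=cv2.imread("pics/top0.png" if n=="t0" else "pics/t14r.png");h=cv2.cvtColor(im,cv2.COLOR_BGR2HSV)
    m=cv2.inRange(h,(0,120,80),(8,255,255))|cv2.inRange(h,(172,120,80),(180,255,255));m[:195]=0;m[260:]=0;m[:,:340]=0;m[:,430:]=0
    y,x=np.nonzero(m);print(n,"red levers",x.mean(),y.mean(),len(x))
```

```text
tab (array([-0.25 ,  1.375]), 0.936) panel (array([-0.25 ,  1.375]), 0.863) wall (array([0., 0.]), 0.999) psu (array([1.125, 1.   ]), 0.887)
[[0.09600124 1.58317608]]
t0 red levers 370.93650793650795 213.6984126984127 63
t14 red levers 370.640625 213.765625 64
```

The tab dropped 1.4 px in the side view, about 3.5 mm, which fits the levers drawing the board home. The red board hasn't moved and the arm is clear.

```bash
python3 -c "
from bench import bot
print(bot.sign_off())"
```

```text
the job is handed in; nothing more can be done
None
```

The spare board with the blue levers is in the middle slot of the rack with both levers upright, and I handed the job in at about 25 s. `sign_off()` reports no verdict, so the result rests on my own checks.

- **Seating:** I lifted the board from the stand and entered the guides with only light side contact (under 3 N), which a 1 mm shift cleared. I lowered it until the contacts took most of its weight, with the foot about 4.2 mm above home, and let go.
- **Levers:** I pushed the right lever in, then the left, then the right again because it had eased open about 0.03 rad. Each went to a firm stop; the largest force I read was about 12 N, against the 20 N limit.

**Last checks:**
- **Board height:** in the side view the board dropped about 3.5 mm while the levers closed. From 4.2 mm, that leaves it about 0.7 mm above home, within the 2 mm allowed.
- **Lever angles:** in the top view both blue lever tips line up with the neighbouring boards' upright grey levers to within about 1 mm.
- **Red board:** it is where it started, to within 0.3 pixel.
- **Arm:** it is clear of everything, with force readings near zero.

**Less certain:**
- A rough reading of the panel edge by eye suggested the board could be up to 2 mm high. I trusted the image matching and the firm lever stops over it.
- The side view of the held board also differed by 2–3 mm from the arm's own reading, so I relied on touch when entering the guides.

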